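# Set the rinsed water-filter parts in their drip dishes

## Robot

A 6-joint arm with a two-finger parallel gripper is mounted at the origin on the work surface. World frame = base frame: x ahead of the robot, y to its left, z up, the work surface at z = 0. Lengths are in m, angles in rad, forces in N, time in s.
With the tool pointing down it reaches from about 0.35 to 0.975 m from the base axis. Payload 4.9 kg.
Tool frame: the origin (TCP) lies midway between the tips of the shut fingers; the grasp point (between the pads) lies manip.tcp_to_grasp behind it (manip.tcp_to_grasp is the distance from the TCP to the grasp point, in m); z points along the fingers, y is the line along which they close (so a half turn about z gives the same grasp; the last joint's range is limited). The gripper opens to 85 mm and grips with 20 to 120 N. Pads are 22 mm wide; open, the fingers measure 114 mm over their backs; the gripper's body (76 mm by 85 mm) begins 54 mm behind the grasp point. The pads swing forward as they close: fully open they stand 13 mm farther back than shut.
Start: joints at [-0.119, 0.053, 1.613, -0, 1.476, -0.119], TCP at [0.625, 0, 0.231] pointing down, gripper open.
Joint ranges: [-3.01, 3.01], [-1.01, 2.22], [0.06, 2.58], [-1.02, 4.17], [0.09, 2.62], [-3.14, 3.14]. Speed limits (rad/s): [2.57, 2.57, 3.14, 3.14, 3.14, 3.14].

## Interface

Orientations are given as a unit quaternion [w, x, y, z].
In Python, from plant import manip, grab_frame, calibration, job_done gives the robot as it stands.
- The arm moves only by the tool send_rows, never from a script. Its argument "rows" is a list of rows, each an object of numbers: "x", "y", "z": the shift along the tool's x, y, z normalised to -1 to 1, where 1 is 15 cm; "wx", "wy", "wz": the turn, a rotation vector about the tool's x, y, z normalised to -1 to 1, where 1 is pi/4 rad; "hand": the opening, from -1 (shut) to 1 (fully open). In form: [{"x": .., "y": .., "z": .., "wx": .., "wy": .., "wz": .., "hand": ..}, ...]. A call has exactly 10 rows; each row shifts and turns the commanded pose from where the row before left it, along the tool's axes as they then stand; what a row does not reach is not made up. A row lasts 1/12 s, in which the tool goes at most 41.7 mm and 7.16 degrees, less where a joint would pass 70% of its speed; a pose out of reach is approached as far as the arm can. A call with a number of a shift or a turn outside -1 to 1 is refused whole. A call with a gripper value outside its range is refused whole. The fingers move at their own pace and stop on an object; the grip force is fixed at half the most. Time passes only in rows, so rows that do not move let the fingers close, or fill a call up. It gives the time, the measured TCP pose, the force, the opening and the grip force at its end, in the units of the state.
- manip.state(): the state, without advancing time (a new reading comes with each control period).
- grab_frame(name): name is "scene" or "side" or "wrist"; returns the picture (400x640x3 uint8, blue, green, red); there is no depth.
- calibration(name): a dict with "camera_matrix" (3x3 intrinsics, pixels), "k1" (the pictures are not rectified: a ray, as slopes to the right and down, at radius r is drawn at 1 + k1 r^2 times it, then the intrinsics apply), "R" (3x3) and "t" (3): a world point X has camera coordinates R X + t. Camera axes: x right, y down, z forward; pixel columns grow to the right and rows downward; lengths in m; the calibration is good to about 2 mm. A picture is of the moment at which its call begins: read the wrist's pose just before it. calibration takes no time and is no camera call; for the wrist camera it gives the pose at the moment of the call.
- job_done(): hands the job in; it is judged then, once.
The state is a dict: "time": time; "joint_pos": joint angles; "joint_vel": joint speeds; "joint_efforts": joint torques, N m; "tool_pos": TCP position; "tool_rot": TCP orientation; "contact_force": force on the tool from outside, world axes, zero at the start; "ft_torque": the same for the moment, N m; "gripper_width": opening from 0.0 (shut) to 1.0 (fully open); "grasp_force": force on a finger pad.
Only numpy, scipy, OpenCV 4.12 (cv2) and the standard library are available. Lean on these libraries where they do the work, as an engineer would, in place of code of your own. Each camera call takes 0.05 s, during which the arm holds its last target. There are 200 camera calls.

## Task

The four rinsed parts of the water filter lie about the counter: put each one in the drip dish made to its shape and size (ribbed cap in the large round dish, cartridge in the small round one, hexagonal nut in the hexagonal one, oblong manifold in the oblong one), so that it sits flat on the dish floor inside the rim, the same way up as it is now. Set the parts down rather than dropping them, and do not push or knock the blue cup.

Things in the scene. Friction and masses are not known exactly. Their poses are not given: they have to be found in the camera images.
- cap: Filter-housing cap, white plastic: a round disc 64 mm in diameter and 26 mm high with fine grey ribs round its side, and on top of it a round central grip boss 30 mm in diameter and 24 mm high (total height 50). Stands boss up, 60 to 130 g. Origin: centre of the underside; z up.
- nut: Union nut, plain grey plastic, hexagonal ring with a hole through it: 54 mm across flats (62 across corners), hexagon 26 mm high, with a round collar 42 mm in diameter rising inside it to 34 mm. 50 to 100 g. Origin: centre of the underside; z up; its x axis points square out of one of the flats (the others every 60 degrees).
- manifold: Valve manifold, white plastic oblong block 90 x 36 mm and 30 mm high with a grey band round its middle and two grey ports (18 mm in diameter, 6 mm high) on top. Lies ports up, 90 to 185 g. Origin: centre of the underside; x along its length, y across, z up.
- cartridge: Small filter cartridge, upright white cylinder 40 mm in diameter and 65 mm high with grey end bands. 85 to 170 g. Origin: centre of the underside; z up.
- dish_cap: Shiny steel drip dish with a 3 mm thick floor and a 4 mm thick upright rim whose top is 10 mm above the counter; fixed to the counter. The larger round one: inside diameter 80 mm, outside 88; for the cap. Origin: centre of its underside, on the counter; z up.
- dish_nut: Shiny steel drip dish with a 3 mm thick floor and a 4 mm thick upright rim whose top is 10 mm above the counter; fixed to the counter. The hexagonal one: inside 70 mm across flats, outside 78; for the nut, which lies in it at any turn. Origin: centre of its underside, on the counter; z up.
- dish_manifold: Shiny steel drip dish with a 3 mm thick floor and a 4 mm thick upright rim whose top is 10 mm above the counter; fixed to the counter. The oblong one: inside 106 x 52 mm, outside 114 x 60; for the manifold. Origin: centre of its underside, on the counter; x along its length, y across, z up.
- dish_cartridge: Shiny steel drip dish with a 3 mm thick floor and a 4 mm thick upright rim whose top is 10 mm above the counter; fixed to the counter. The smaller round one: inside diameter 56 mm, outside 64; for the cartridge. Origin: centre of its underside, on the counter; z up.
- cup: Bystander: blue ceramic cup without handle, 64 mm across the rim and 62 mm high, somewhere among the parts; to be left alone. Everything else standing loose on the counter (a bottle, a jar, small fittings) is no taller than 125 mm, and among the parts no taller than 25 mm. Origin: centre of its underside.
There are look-alikes about, which are no part of the job. Leave any brown, green or turquoise look-alike of the cartridge alone.

How it is judged:
By the outcome, as a careful person would: the job done as asked, in the order asked, and still so for the second after the job is handed in, with the robot touching nothing.
It also fails if it takes over 112 s, if anything falls off the work surface, if the arm or the gripper's body presses on something with over 40 N, if the wrist force passes 120 N, or if a joint passes its speed limit or range.

## Working session

There is one attempt and no reset: what is moved stays moved. The work goes in short steps, Python scripts to look and compute and a tool call to move; the robot and the scene stay as the last step left them, time stands still between calls to the robot, and variables do not carry over. Pictures are saved under pics/ and viewed, at most 14 in all, crops included, and the job is handed in when it is done.

Besides the shell and the picture viewer there is one more tool, called after "Request:" by a JSON object that holds its "api" and its "payload". send_rows: Moves the arm, as the interface text tells. Scaled input: -1 to 1 covers 15 cm each way for a shift and pi/4 rad each way for a turn. Its arguments: {"type":"object","properties":{"rows":{"type":"array","items":{"type":"object","properties":{"x":{"type":"number","minimum":-1,"maximum":1},"y":{"type":"number","minimum":-1,"maximum":1},"z":{"type":"number","minimum":-1,"maximum":1},"wx":{"type":"number","minimum":-1,"maximum":1},"wy":{"type":"number","minimum":-1,"maximum":1},"wz":{"type":"number","minimum":-1,"maximum":1},"hand":{"type":"number"}}}}},"required":["rows"]}

```bash
mkdir -p pics; ls; python3 - <<'E'
from plant import manip, grab_frame, calibration
import cv2
print(manip.tcp_to_grasp, manip.state())
for n in("scene","side","wrist"):
    cv2.imwrite(f"pics/{n}0.png",grab_frame(n)); c=calibration(n); print(n,c)
E
```

```text
pics
0.0187 {'time': 0.0, 'joint_pos': array([-1.18980001e-01,  5.34032763e-02,  1.61430114e+00, -2.33978013e-05,
        1.47596294e+00, -1.18994616e-01]), 'joint_vel': array([-9.77502201e-04,  5.03418799e-05,  4.43397004e-04,  5.19532312e-04,
       -1.18174116e-03, -6.61579663e-04]), 'joint_efforts': array([ 2.70554956e-04, -3.93670499e+01, -3.70175600e+01, -1.62778279e-04,
        6.93513779e-03, -6.06393527e-06]), 'tool_pos': array([6.24383016e-01, 8.01160316e-05, 2.30029956e-01]), 'tool_rot': array([-8.08209055e-04,  7.07100442e-01,  7.07112360e-01, -6.50413756e-04]), 'contact_force': array([-0.71662726,  0.3381142 , -0.03275699]), 'ft_torque': array([-0.02385221, -0.03571371,  0.03965813]), 'grasp_force': 0.0, 'gripper_width': 1.00115954691052}
scene {'camera_matrix': array([[413.23085685,   0.        , 319.12393942],
       [  0.        , 413.23085685, 204.39573695],
       [  0.        ,   0.        ,   1.        ]]), 'k1': -0.05462924399402898, 'R': array([[ 0.72821839,  0.68510649, -0.01808502],
       [ 0.44694825, -0.4947473 , -0.74529348],
       [-0.51955292,  0.534653
[... 192 characters left out ...]
274],
       [  0.        ,   0.        ,   1.        ]]), 'k1': -0.03512328866742409, 'R': array([[ 0.98398075, -0.17824353,  0.00333446],
       [-0.12068498, -0.67976632, -0.72343133],
       [ 0.13121361,  0.71144009, -0.69038829]]), 't': array([-0.5309972 ,  0.08604834,  1.20512525])}
wrist {'camera_matrix': array([[316.40675061,   0.        , 322.56684289],
       [  0.        , 316.40675061, 201.09143587],
       [  0.        ,   0.        ,   1.        ]]), 'k1': -0.0652541055762258, 'R': array([[ 0.99999722, -0.00170577, -0.00162585],
       [-0.00122679, -0.96591792,  0.25884563],
       [-0.00201196, -0.25884292, -0.96591733]]), 't': array([-0.62349238, -0.03167035,  0.37875334])}
```

View pics/scene0.png

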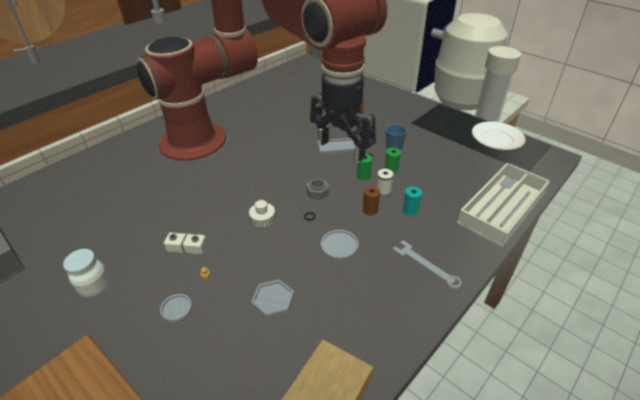

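View pics/side0.png

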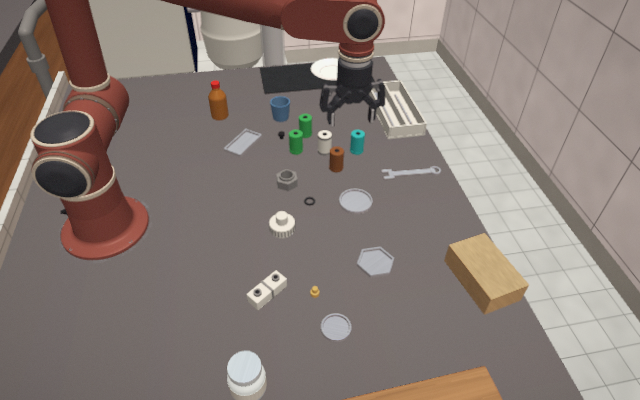

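View pics/wrist0.png

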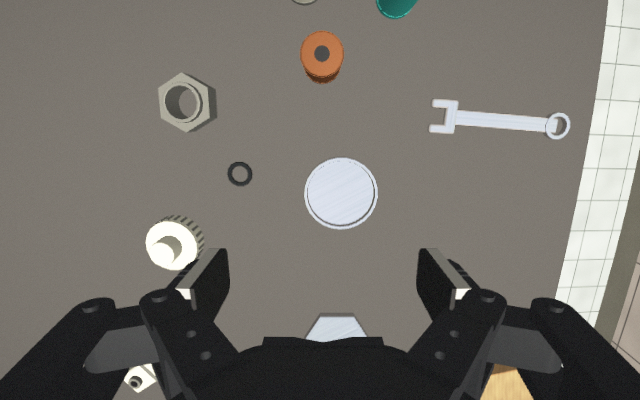

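```bash
cat > h.py <<'E'
import numpy as np, cv2
from plant import manip, grab_frame, calibration, job_done
from scipy.spatial.transform import Rotation
def ray(c,p):
    f=c["camera_matrix"]; d=np.array([(p[0]-f[0,2])/f[0,0],(p[1]-f[1,2])/f[1,1]]); u=d.copy()
    for _ in range(20): u=d/(1+c["k1"]*(u@u))
    v=c["R"].T@np.array([u[0],u[1],1]); return -c["R"].T@c["t"], v/np.linalg.norm(v)
def onz(c,p,z):
    o,v=ray(c,p); return (o+v*(z-o[2])/v[2])
def tri(*cp):
    A=np.zeros((3,3));b=np.zeros(3);rs=[ray(c,p) for c,p in cp]
    for o,v in rs:
        M=np.eye(3)-np.outer(v,v);A+=M;b+=M@o
    X=np.linalg.solve(A,b); return X, max(np.linalg.norm((np.eye(3)-np.outer(v,v))@(X-o)) for o,v in rs)
def pose():
    s=manip.state();q=s["tool_rot"];R=Rotation.from_quat([q[1],q[2],q[3],q[0]])
    return s,R
def goto(x,y,z,yaw=None):
    """print shift in tool axes in normalised units; yaw = world angle of the tool y axis (mod pi)"""
    s,R=pose();d=R.inv().apply(np.array([x,y,z])-s["tool_pos"])
    m=R.as_matrix();cur=np.arctan2(m[1,1],m[0,1])
    print("t",round(s["time"],2),"tcp",s["tool_pos"].round(4),"yaw",round(np.degrees(cur),1),"shift/15cm",(d/.15).round(3),"tilt",m[:,2].round(4),"F",s["contact_force"].round(1),"w",round(s["gripper_width"],2),"j6",s["joint_pos"][5].round(2))
    if yaw is not None:
        e=(yaw-cur+np.pi/2)%np.pi-np.pi/2; print("wz total (units of pi/4, tool sense)",round(-e/(np.pi/4),3))
E
python3 - <<'E'
import cv2
a=cv2.imread("pics/scene0.png")[110:330,150:430];cv2.imwrite("pics/sc1.png",cv2.resize(a,None,fx=2.7,fy=2.7,interpolation=cv2.INTER_CUBIC))
a=cv2.imread("pics/side0.png")[90:345,215:435];cv2.imwrite("pics/si1.png",cv2.resize(a,None,fx=2.3,fy=2.3,interpolation=cv2.INTER_CUBIC))
E
```

```text
(no output)
```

View pics/sc1.png

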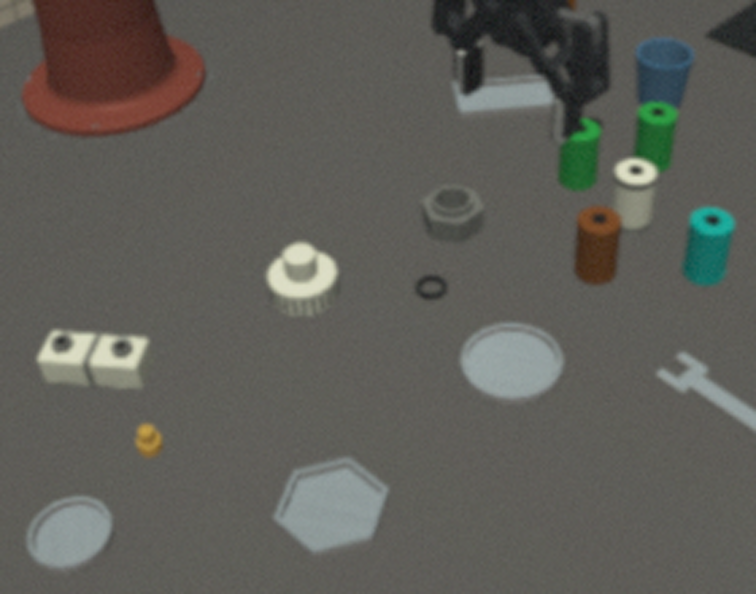

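View pics/si1.png

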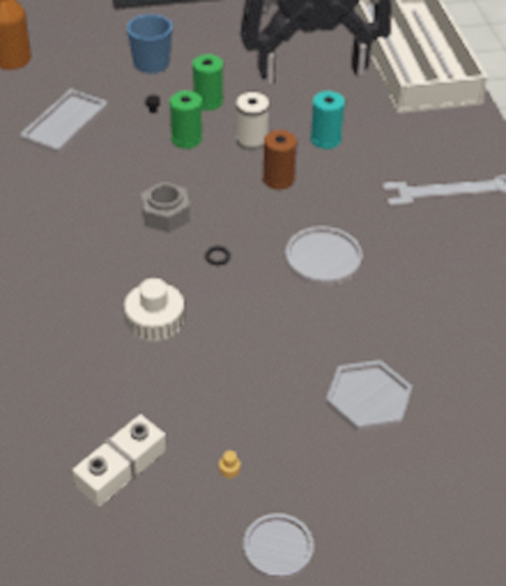

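```bash
cat > m.py <<'E'
from h import *
S,D=calibration("scene"),calibration("side")
a=lambda u,v:((u+.5)/2.7-.5+150,(v+.5)/2.7-.5+110)
b=lambda u,v:((u+.5)/2.3-.5+215,(v+.5)/2.3-.5+90)
P=dict(cart=((635,172),(252,102)),green1=((580,129),(186,100)),green2=((657,111),(208,63)),brown=((599,218),(280,139)),teal=((711,219),(328,100)),
nut=((452,199),(164,194)),cap=((299,252),(153,288)),pA=((62,343),(97,465)),pB=((122,347),(139,431)),dcap=((512,359),(324,252)),dnut=((331,503),(369,392)),dcart=((70,530),(278,543)),cup=((664,56),(151,30)))
for k,(p,q) in P.items():
    X,e=tri((S,a(*p)),(D,b(*q)));print(k,X.round(4),round(e,4))
for q in((70,89),(106,99),(58,148),(22,134)):print(onz(D,b(*q),.01).round(3))
W=calibration("wrist")
print("w dcap",onz(W,(341,193),.01).round(4),"cap",onz(W,(162,254),.05).round(4),"nut",onz(W,(182,103),.034).round(4), "dcap counter",onz(W,(341,193),0).round(4))
E
python3 m.py
```

```text
cart [0.6038 0.2052 0.061 ] 0.0007
green1 [0.522  0.2228 0.0627] 0.0001
green2 [0.5625 0.2978 0.064 ] 0.0007
brown [0.6225 0.1244 0.0631] 0.0
teal [0.699  0.1916 0.0629] 0.0001
nut [0.4742 0.085  0.03  ] 0.0009
cap [ 0.44   -0.0812  0.0478] 0.0005
pA [ 0.3603 -0.2849  0.0306] 0.0004
pB [ 0.4037 -0.2525  0.0307] 0.0
dcap [ 0.6453 -0.021   0.0073] 0.0002
dnut [ 0.6419 -0.2284  0.0075] 0.0002
dcart [ 0.514  -0.3813  0.007 ] 0.0001
cup [0.4995 0.4005 0.0565] 0.0006
[0.379 0.346 0.01 ]
[0.425 0.315 0.01 ]
[0.355 0.221 0.01 ]
[0.311 0.258 0.01 ]
w dcap [ 0.6452 -0.021   0.01  ] cap [ 0.4419 -0.0819  0.05  ] nut [0.4769 0.0818 0.034 ] dcap counter [ 0.6458 -0.0235  0.    ]
```

Request:
{"api": "send_rows", "payload": {"rows": [{"x": -0.06,"y": -0.136,"z": 0.081,"hand": 0.2},{"x": -0.06,"y": -0.136,"z": 0.081,"hand": 0.2},{"x": -0.06,"y": -0.136,"z": 0.081,"hand": 0.2},{"x": -0.06,"y": -0.136,"z": 0.081,"hand": 0.2},{"x": -0.06,"y": -0.136,"z": 0.081,"hand": 0.2},{"x": -0.06,"y": -0.136,"z": 0.081,"hand": 0.2},{"x": -0.06,"y": -0.136,"z": 0.081,"hand": 0.2},{"x": -0.06,"y": -0.136,"z": 0.081,"hand": 0.2},{"x": -0.06,"y": -0.136,"z": 0.081,"hand": 0.2},{"hand": 0.2}]}}

```text
invalid input at $.rows[0]: expected keys x, y, z, wx, wy, wz, hand
```

```bash
python3 - <<'E'
from h import *
W=calibration("wrist");cv2.imwrite("pics/w1.png",grab_frame("wrist"));goto(.441,-.0815,.028,0)
np.savez("w1.npz",**W)
E
```

```text
t 0.2 tcp [6.246e-01 1.000e-04 2.305e-01] yaw 0.0 shift/15cm [-0.544 -1.222  1.352] tilt [-1.2e-03  1.0e-04 -1.0e+00] F [ 0.3 -0.6  0.9] w 1.0 j6 -0.12
wz total (units of pi/4, tool sense) 0.0
```

View pics/w1.png

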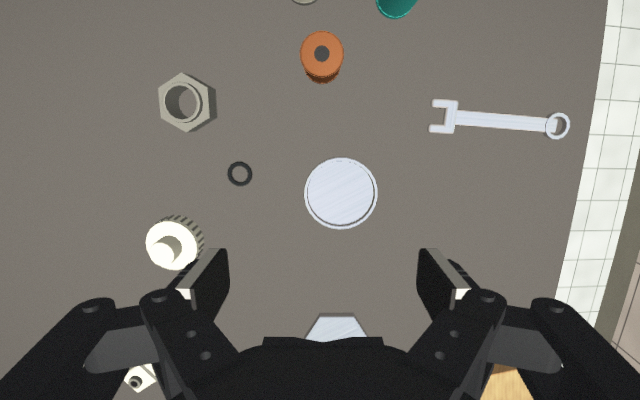

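The arm had not moved because the rows lacked keys, so this view repeats the first: nut at (187,102), large dish at (341,193), cap at (170,250).

Request:
{"api": "send_rows", "payload": {"rows": [{"x": -0.06,"y": -0.136,"z": 0.081,"wx": 0,"wy": 0,"wz": 0,"hand": 0.2},{"x": -0.06,"y": -0.136,"z": 0.081,"wx": 0,"wy": 0,"wz": 0,"hand": 0.2},{"x": -0.06,"y": -0.136,"z": 0.081,"wx": 0,"wy": 0,"wz": 0,"hand": 0.2},{"x": -0.06,"y": -0.136,"z": 0.081,"wx": 0,"wy": 0,"wz": 0,"hand": 0.2},{"x": -0.06,"y": -0.136,"z": 0.081,"wx": 0,"wy": 0,"wz": 0,"hand": 0.2},{"x": -0.06,"y": -0.136,"z": 0.081,"wx": 0,"wy": 0,"wz": 0,"hand": 0.2},{"x": -0.06,"y": -0.136,"z": 0.081,"wx": 0,"wy": 0,"wz": 0,"hand": 0.2},{"x": -0.06,"y": -0.136,"z": 0.081,"wx": 0,"wy": 0,"wz": 0,"hand": 0.2},{"x": -0.06,"y": -0.136,"z": 0.081,"wx": 0,"wy": 0,"wz": 0,"hand": 0.2},{"x": 0,"y": 0,"z": 0,"wx": 0,"wy": 0,"wz": 0,"hand": 0.2}]}}

```text
time: 1.03
tool_pos: [0.4366, -0.0809, 0.118]
tool_rot: [-0.003, 0.708, 0.706, -0.002]
contact_force: [-1.0, -0.0, -1.0]
gripper_width: 0.599
grasp_force: 0.0
```

```bash
python3 - <<'E'
from h import *
W=calibration("wrist");cv2.imwrite("pics/w2.png",grab_frame("wrist"));goto(.441,-.0815,.028,0)
np.savez("w2.npz",**W)
E
```

```text
t 1.08 tcp [ 0.439  -0.0809  0.1198] yaw -0.1 shift/15cm [-0.005  0.016  0.612] tilt [-0.0034  0.0013 -1.    ] F [0.6 0.8 0.3] w 0.6 j6 -0.35
wz total (units of pi/4, tool sense) -0.002
```

View pics/w2.png

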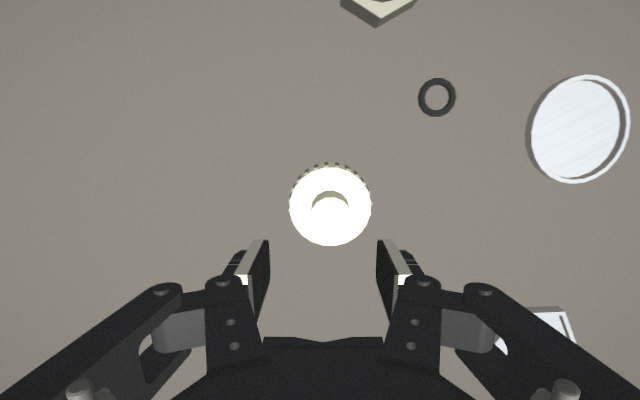

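The cap lies between the fingers: disc centre (330,205), boss top near (330,214).

```bash
python3 - <<'E'
from h import *
W=dict(np.load("w2.npz"))
print(onz(W,(330,205),.026),onz(W,(330,214),.05),onz(W,(578,129),.01))
S,D=calibration("scene"),calibration("side")
goto(.441,-.0815,.028,0)
E
```

```text
[ 0.44107339 -0.08048656  0.026     ] [ 0.4407012  -0.08028919  0.05      ] [ 0.64175825 -0.02170468  0.01      ]
t 1.08 tcp [ 0.439  -0.0809  0.1198] yaw -0.1 shift/15cm [-0.005  0.016  0.612] tilt [-0.0034  0.0013 -1.    ] F [0.6 0.8 0.3] w 0.6 j6 -0.35
wz total (units of pi/4, tool sense) -0.002
```

Request:
{"api": "send_rows", "payload": {"rows": [{"x": 0,"y": 0,"z": 0.1,"wx": 0,"wy": 0,"wz": 0,"hand": 0.2},{"x": 0,"y": 0,"z": 0.1,"wx": 0,"wy": 0,"wz": 0,"hand": 0.2},{"x": 0,"y": 0,"z": 0.1,"wx": 0,"wy": 0,"wz": 0,"hand": 0.2},{"x": 0,"y": 0,"z": 0.1,"wx": 0,"wy": 0,"wz": 0,"hand": 0.2},{"x": 0,"y": 0,"z": 0.09,"wx": 0,"wy": 0,"wz": 0,"hand": 0.2},{"x": 0,"y": 0,"z": 0.06,"wx": 0,"wy": 0,"wz": 0,"hand": 0.2},{"x": 0,"y": 0,"z": 0.04,"wx": 0,"wy": 0,"wz": 0,"hand": 0.2},{"x": 0,"y": 0,"z": 0.03,"wx": 0,"wy": 0,"wz": 0,"hand": 0.2},{"x": 0,"y": 0,"z": 0,"wx": 0,"wy": 0,"wz": 0,"hand": 0.2},{"x": 0,"y": 0,"z": 0,"wx": 0,"wy": 0,"wz": 0,"hand": -0.4}]}}

```text
time: 1.92
tool_pos: [0.4419, -0.0811, 0.0294]
tool_rot: [0.0, 0.707, 0.707, 0.0]
contact_force: [-0.4, -0.1, -0.8]
gripper_width: 0.472
grasp_force: 0.0
```

Request:
{"api": "send_rows", "payload": {"rows": [{"x": 0,"y": 0,"z": 0,"wx": 0,"wy": 0,"wz": 0,"hand": -1},{"x": 0,"y": 0,"z": 0,"wx": 0,"wy": 0,"wz": 0,"hand": -1},{"x": 0,"y": 0,"z": 0,"wx": 0,"wy": 0,"wz": 0,"hand": -1},{"x": 0,"y": 0,"z": 0,"wx": 0,"wy": 0,"wz": 0,"hand": -1},{"x": 0,"y": 0,"z": 0,"wx": 0,"wy": 0,"wz": 0,"hand": -1},{"x": 0,"y": 0,"z": 0,"wx": 0,"wy": 0,"wz": 0,"hand": -1},{"x": 0,"y": 0,"z": 0,"wx": 0,"wy": 0,"wz": 0,"hand": -1},{"x": 0,"y": 0,"z": 0,"wx": 0,"wy": 0,"wz": 0,"hand": -1},{"x": 0,"y": 0,"z": 0,"wx": 0,"wy": 0,"wz": 0,"hand": -1},{"x": 0,"y": 0,"z": 0,"wx": 0,"wy": 0,"wz": 0,"hand": -1}]}}

```text
time: 2.75
tool_pos: [0.4424, -0.0813, 0.0301]
tool_rot: [0.001, 0.707, 0.707, 0.001]
contact_force: [-1.1, 0.5, 5.9]
gripper_width: 0.332
grasp_force: 59.8
```

```bash
python3 - <<'E'
from h import *
goto(.645,-.0215,.12,0)
E
```

```text
t 2.75 tcp [ 0.4424 -0.0813  0.0301] yaw -0.0 shift/15cm [ 0.399  1.352 -0.597] tilt [ 2.1e-03 -7.0e-04 -1.0e+00] F [-1.1  0.5  5.9] w 0.33 j6 -0.35
wz total (units of pi/4, tool sense) -0.0
```

Request:
{"api": "send_rows", "payload": {"rows": [{"x": 0,"y": 0,"z": -0.1,"wx": 0,"wy": 0,"wz": 0,"hand": -1},{"x": 0,"y": 0,"z": -0.2,"wx": 0,"wy": 0,"wz": 0,"hand": -1},{"x": 0,"y": 0,"z": -0.2,"wx": 0,"wy": 0,"wz": 0,"hand": -1},{"x": 0.05,"y": 0.15,"z": -0.1,"wx": 0,"wy": 0,"wz": 0,"hand": -1},{"x": 0.06,"y": 0.2,"z": 0,"wx": 0,"wy": 0,"wz": 0,"hand": -1},{"x": 0.06,"y": 0.2,"z": 0,"wx": 0,"wy": 0,"wz": 0,"hand": -1},{"x": 0.06,"y": 0.2,"z": 0,"wx": 0,"wy": 0,"wz": 0,"hand": -1},{"x": 0.06,"y": 0.2,"z": 0,"wx": 0,"wy": 0,"wz": 0,"hand": -1},{"x": 0.06,"y": 0.2,"z": 0,"wx": 0,"wy": 0,"wz": 0,"hand": -1},{"x": 0.05,"y": 0.2,"z": 0,"wx": 0,"wy": 0,"wz": 0,"hand": -1}]}}

```text
time: 3.58
tool_pos: [0.6444, -0.0201, 0.1176]
tool_rot: [-0.001, 0.707, 0.707, -0.001]
contact_force: [0.4, -0.6, 0.5]
gripper_width: 0.327
grasp_force: 59.5
```

Request:
{"api": "send_rows", "payload": {"rows": [{"x": 0,"y": 0,"z": 0,"wx": 0,"wy": 0,"wz": 0,"hand": -1},{"x": 0,"y": 0,"z": 0.1,"wx": 0,"wy": 0,"wz": 0,"hand": -1},{"x": 0,"y": 0,"z": 0.15,"wx": 0,"wy": 0,"wz": 0,"hand": -1},{"x": 0,"y": 0,"z": 0.15,"wx": 0,"wy": 0,"wz": 0,"hand": -1},{"x": 0,"y": 0,"z": 0,"wx": 0,"wy": 0,"wz": 0,"hand": -1},{"x": 0,"y": 0,"z": 0,"wx": 0,"wy": 0,"wz": 0,"hand": -1},{"x": 0,"y": 0,"z": 0,"wx": 0,"wy": 0,"wz": 0,"hand": -1},{"x": 0,"y": 0,"z": 0,"wx": 0,"wy": 0,"wz": 0,"hand": -1},{"x": 0,"y": 0,"z": 0,"wx": 0,"wy": 0,"wz": 0,"hand": -1},{"x": 0,"y": 0,"z": 0,"wx": 0,"wy": 0,"wz": 0,"hand": -1}]}}

```text
time: 4.42
tool_pos: [0.6448, -0.0212, 0.0606]
tool_rot: [0.001, 0.707, 0.707, 0.001]
contact_force: [0.5, -1.2, -0.4]
gripper_width: 0.327
grasp_force: 59.6
```

```bash
python3 - <<'E'
from h import *
goto(.6445,-.0215,.034,0)
cv2.imwrite("pics/w3.png",grab_frame("wrist"))
E
```

```text
t 4.42 tcp [ 0.6448 -0.0212  0.0606] yaw -0.0 shift/15cm [-0.002 -0.002  0.177] tilt [ 2.6e-03 -4.0e-04 -1.0e+00] F [ 0.5 -1.2 -0.4] w 0.33 j6 -0.15
wz total (units of pi/4, tool sense) -0.0
```

View pics/w3.png

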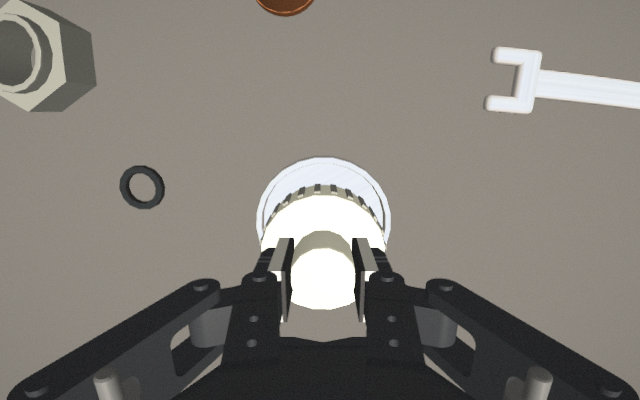

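Cap is held level and centred over the large dish (dish spans x 257–390, cap centre x≈322).

Request:
{"api": "send_rows", "payload": {"rows": [{"x": 0,"y": 0,"z": 0.06,"wx": 0,"wy": 0,"wz": 0,"hand": -1},{"x": 0,"y": 0,"z": 0.06,"wx": 0,"wy": 0,"wz": 0,"hand": -1},{"x": 0,"y": 0,"z": 0.02,"wx": 0,"wy": 0,"wz": 0,"hand": -1},{"x": 0,"y": 0,"z": 0.01,"wx": 0,"wy": 0,"wz": 0,"hand": -1},{"x": 0,"y": 0,"z": 0.01,"wx": 0,"wy": 0,"wz": 0,"hand": -1},{"x": 0,"y": 0,"z": 0.01,"wx": 0,"wy": 0,"wz": 0,"hand": -1},{"x": 0,"y": 0,"z": 0.01,"wx": 0,"wy": 0,"wz": 0,"hand": -1},{"x": 0,"y": 0,"z": 0,"wx": 0,"wy": 0,"wz": 0,"hand": -1},{"x": 0,"y": 0,"z": 0,"wx": 0,"wy": 0,"wz": 0,"hand": -1},{"x": 0,"y": 0,"z": 0,"wx": 0,"wy": 0,"wz": 0,"hand": -1}]}}

```text
time: 5.3
tool_pos: [0.6444, -0.021, 0.0331]
tool_rot: [0.0, 0.707, 0.707, 0.0]
contact_force: [-3.2, 0.9, 5.3]
gripper_width: 0.324
grasp_force: 60.3
```

Request:
{"api": "send_rows", "payload": {"rows": [{"x": 0,"y": 0,"z": 0,"wx": 0,"wy": 0,"wz": 0,"hand": -0.2},{"x": 0,"y": 0,"z": 0,"wx": 0,"wy": 0,"wz": 0,"hand": 0},{"x": 0,"y": 0,"z": 0,"wx": 0,"wy": 0,"wz": 0,"hand": 0.2},{"x": 0,"y": 0,"z": 0,"wx": 0,"wy": 0,"wz": 0,"hand": 0.2},{"x": 0,"y": 0,"z": -0.1,"wx": 0,"wy": 0,"wz": 0,"hand": 0.2},{"x": 0,"y": 0,"z": -0.2,"wx": 0,"wy": 0,"wz": 0,"hand": 0.2},{"x": 0,"y": 0,"z": -0.2,"wx": 0,"wy": 0,"wz": 0,"hand": 0.3},{"x": 0,"y": 0,"z": -0.2,"wx": 0,"wy": 0,"wz": 0,"hand": 0.4},{"x": 0,"y": 0,"z": -0.2,"wx": 0,"wy": 0,"wz": 0,"hand": 0.4},{"x": 0,"y": 0,"z": 0,"wx": 0,"wy": 0,"wz": 0,"hand": 0.4}]}}

```text
time: 6.13
tool_pos: [0.6482, -0.0216, 0.177]
tool_rot: [0.006, 0.707, 0.707, 0.004]
contact_force: [1.3, 0.6, 1.7]
gripper_width: 0.703
grasp_force: 0.0
```

```bash
python3 - <<'E'
from h import *
goto(.604,.205,.17,np.radians(50))
W=calibration("wrist");f=grab_frame("wrist");cv2.imwrite("pics/w4.png",f)
# where the cap should appear if seated concentric
def proj(X):
    p=W["R"]@X+W["t"];u=p[:2]/p[2];u=u*(1+W["k1"]*u@u);return W["camera_matrix"][:2,:2]@u+W["camera_matrix"][:2,2]
print(proj(np.array([.6445,-.0215,.01])),proj(np.array([.6445,-.0205,.029])))
E
```

```text
t 6.13 tcp [ 0.6482 -0.0216  0.177 ] yaw 0.0 shift/15cm [ 1.511 -0.295  0.039] tilt [ 0.0143 -0.0021 -0.9999] F [1.3 0.6 1.7] w 0.7 j6 -0.15
wz total (units of pi/4, tool sense) -1.111
[317.09378796 184.56450413] [317.03732834 187.77751718]
```

View pics/w4.png

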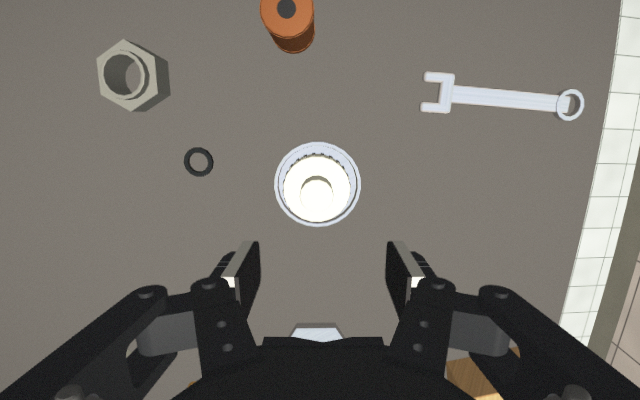

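Cap sits concentric in the large dish (cap (317,188), dish (318,184)). Next is the cartridge.

Request:
{"api": "send_rows", "payload": {"rows": [{"x": 0.216,"y": -0.04,"z": 0,"wx": 0,"wy": 0,"wz": 0,"hand": 0.4},{"x": 0.216,"y": -0.04,"z": 0,"wx": 0,"wy": 0,"wz": 0,"hand": 0.4},{"x": 0.216,"y": -0.04,"z": 0,"wx": 0,"wy": 0,"wz": 0,"hand": 0.4},{"x": 0.216,"y": -0.04,"z": 0,"wx": 0,"wy": 0,"wz": 0,"hand": 0.4},{"x": 0.216,"y": -0.04,"z": 0,"wx": 0,"wy": 0,"wz": 0,"hand": 0.4},{"x": 0.216,"y": -0.04,"z": 0,"wx": 0,"wy": 0,"wz": 0,"hand": 0.4},{"x": 0.216,"y": -0.04,"z": 0,"wx": 0,"wy": 0,"wz": 0,"hand": 0.4},{"x": 0,"y": 0,"z": 0,"wx": 0,"wy": 0,"wz": -0.14,"hand": 0.4},{"x": 0,"y": 0,"z": 0,"wx": 0,"wy": 0,"wz": -0.14,"hand": 0.4},{"x": 0,"y": 0,"z": 0,"wx": 0,"wy": 0,"wz": -0.14,"hand": 0.4}]}}

```text
time: 7.02
tool_pos: [0.6008, 0.2066, 0.1659]
tool_rot: [-0.001, 0.579, 0.816, -0.001]
contact_force: [0.4, -0.2, -0.6]
gripper_width: 0.699
grasp_force: 0.0
```

Request:
{"api": "send_rows", "payload": {"rows": [{"x": 0,"y": 0,"z": 0,"wx": 0,"wy": 0,"wz": -0.14,"hand": 0.4},{"x": 0,"y": 0,"z": 0,"wx": 0,"wy": 0,"wz": -0.14,"hand": 0.4},{"x": 0,"y": 0,"z": 0,"wx": 0,"wy": 0,"wz": -0.14,"hand": 0.4},{"x": 0,"y": 0,"z": 0,"wx": 0,"wy": 0,"wz": -0.14,"hand": 0.4},{"x": 0,"y": 0,"z": 0,"wx": 0,"wy": 0,"wz": -0.13,"hand": 0.4},{"x": 0,"y": 0,"z": 0,"wx": 0,"wy": 0,"wz": 0,"hand": 0.4},{"x": 0,"y": 0,"z": 0,"wx": 0,"wy": 0,"wz": 0,"hand": 0.4},{"x": 0,"y": 0,"z": 0,"wx": 0,"wy": 0,"wz": 0,"hand": 0.4},{"x": 0,"y": 0,"z": 0,"wx": 0,"wy": 0,"wz": 0,"hand": 0.4},{"x": 0,"y": 0,"z": 0,"wx": 0,"wy": 0,"wz": 0,"hand": 0.4}]}}

```text
time: 7.85
tool_pos: [0.6018, 0.2058, 0.1668]
tool_rot: [-0.0, 0.343, 0.939, -0.0]
contact_force: [-0.5, -0.1, -0.6]
gripper_width: 0.699
grasp_force: 0.0
```

```bash
python3 - <<'E'
from h import *
goto(.604,.205,.025,np.radians(50))
W=calibration("wrist");f=grab_frame("wrist");cv2.imwrite("pics/w5.png",f);np.savez("w5.npz",**W)
E
```

```text
t 7.85 tcp [0.6018 0.2058 0.1668] yaw 49.9 shift/15cm [-0.015  0.006  0.946] tilt [-3.e-04 -0.e+00 -1.e+00] F [-0.5 -0.1 -0.6] w 0.7 j6 -0.66
wz total (units of pi/4, tool sense) -0.002
```

View pics/w5.png

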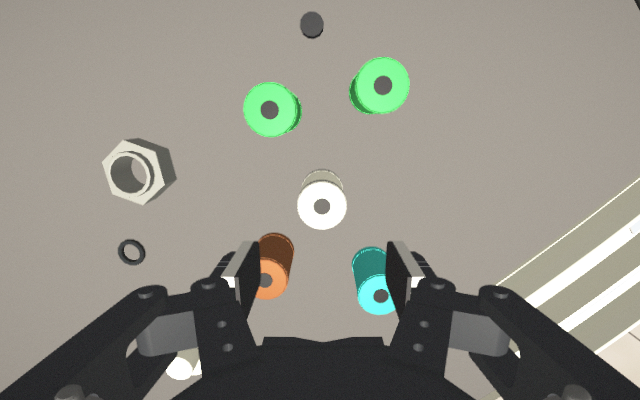

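White cartridge centre top is at (322,206), alone between the fingers, with brown and turquoise clear in the other direction.

```bash
python3 - <<'E'
from h import *
W=dict(np.load("w5.npz"))
S,D=calibration("scene"),calibration("side")
a=lambda u,v:((u+.5)/2.7-.5+150,(v+.5)/2.7-.5+110)
b=lambda u,v:((u+.5)/2.3-.5+215,(v+.5)/2.3-.5+90)
X=onz(W,(322,206),.065);print(X,tri((W,(322,206)),(S,a(635,172)),(D,b(252,102))))
goto(X[0],X[1],.025)
E
```

```text
[0.60410913 0.20353191 0.065     ] (array([0.60430824, 0.20344921, 0.06241335]), np.float64(0.001143675563899722))
t 7.9 tcp [0.6018 0.2058 0.1669] yaw 49.9 shift/15cm [-0.021 -0.002  0.946] tilt [-2.e-04 -1.e-04 -1.e+00] F [ 0.2 -0.4  0.1] w 0.7 j6 -0.66
```

Request:
{"api": "send_rows", "payload": {"rows": [{"x": -0.02,"y": 0,"z": 0.1,"wx": 0,"wy": 0,"wz": 0,"hand": 0.3},{"x": 0,"y": 0,"z": 0.15,"wx": 0,"wy": 0,"wz": 0,"hand": 0.3},{"x": 0,"y": 0,"z": 0.15,"wx": 0,"wy": 0,"wz": 0,"hand": 0.3},{"x": 0,"y": 0,"z": 0.15,"wx": 0,"wy": 0,"wz": 0,"hand": 0.3},{"x": 0,"y": 0,"z": 0.15,"wx": 0,"wy": 0,"wz": 0,"hand": 0.3},{"x": 0,"y": 0,"z": 0.12,"wx": 0,"wy": 0,"wz": 0,"hand": 0.3},{"x": 0,"y": 0,"z": 0.08,"wx": 0,"wy": 0,"wz": 0,"hand": 0.3},{"x": 0,"y": 0,"z": 0.04,"wx": 0,"wy": 0,"wz": 0,"hand": 0.3},{"x": 0,"y": 0,"z": 0,"wx": 0,"wy": 0,"wz": 0,"hand": 0.3},{"x": 0,"y": 0,"z": 0,"wx": 0,"wy": 0,"wz": 0,"hand": 0.1}]}}

```text
time: 8.73
tool_pos: [0.6046, 0.2039, 0.0262]
tool_rot: [0.0, 0.342, 0.94, 0.0]
contact_force: [0.1, -0.1, -0.4]
gripper_width: 0.556
grasp_force: 0.0
```

Request:
{"api": "send_rows", "payload": {"rows": [{"x": 0,"y": 0,"z": 0,"wx": 0,"wy": 0,"wz": 0,"hand": 0},{"x": 0,"y": 0,"z": 0,"wx": 0,"wy": 0,"wz": 0,"hand": -0.1},{"x": 0,"y": 0,"z": 0,"wx": 0,"wy": 0,"wz": 0,"hand": -1},{"x": 0,"y": 0,"z": 0,"wx": 0,"wy": 0,"wz": 0,"hand": -1},{"x": 0,"y": 0,"z": 0,"wx": 0,"wy": 0,"wz": 0,"hand": -1},{"x": 0,"y": 0,"z": 0,"wx": 0,"wy": 0,"wz": 0,"hand": -1},{"x": 0,"y": 0,"z": 0,"wx": 0,"wy": 0,"wz": 0,"hand": -1},{"x": 0,"y": 0,"z": 0,"wx": 0,"wy": 0,"wz": 0,"hand": -1},{"x": 0,"y": 0,"z": 0,"wx": 0,"wy": 0,"wz": 0,"hand": -1},{"x": 0,"y": 0,"z": 0,"wx": 0,"wy": 0,"wz": 0,"hand": -1}]}}

```text
time: 9.57
tool_pos: [0.6055, 0.2042, 0.0278]
tool_rot: [0.001, 0.342, 0.94, 0.001]
contact_force: [0.6, -0.6, 5.2]
gripper_width: 0.454
grasp_force: 60.1
```

```bash
python3 - <<'E'
from h import *
goto(.604,.204,.17)
goto(.514,-.381,.17,0)
E
```

```text
t 9.57 tcp [0.6055 0.2042 0.0278] yaw 50.0 shift/15cm [ 0.005 -0.005 -0.948] tilt [ 3.e-03  6.e-04 -1.e+00] F [ 0.6 -0.6  5.2] w 0.45 j6 -0.66
t 9.57 tcp [0.6055 0.2042 0.0278] yaw 50.0 shift/15cm [-2.045 -3.377 -0.952] tilt [ 3.e-03  6.e-04 -1.e+00] F [ 0.6 -0.6  5.2] w 0.45 j6 -0.66
wz total (units of pi/4, tool sense) 1.11
```

Request:
{"api": "send_rows", "payload": {"rows": [{"x": 0,"y": 0,"z": -0.08,"wx": 0,"wy": 0,"wz": 0,"hand": -1},{"x": 0,"y": 0,"z": -0.2,"wx": 0,"wy": 0,"wz": 0,"hand": -1},{"x": 0,"y": 0,"z": -0.22,"wx": 0,"wy": 0,"wz": 0,"hand": -1},{"x": 0,"y": 0,"z": -0.22,"wx": 0,"wy": 0,"wz": 0,"hand": -1},{"x": -0.05,"y": -0.08,"z": -0.14,"wx": 0,"wy": 0,"wz": 0,"hand": -1},{"x": -0.12,"y": -0.2,"z": 0,"wx": 0,"wy": 0,"wz": 0,"hand": -1},{"x": -0.12,"y": -0.2,"z": 0,"wx": 0,"wy": 0,"wz": 0,"hand": -1},{"x": -0.12,"y": -0.2,"z": 0,"wx": 0,"wy": 0,"wz": 0,"hand": -1},{"x": -0.12,"y": -0.2,"z": 0,"wx": 0,"wy": 0,"wz": 0,"hand": -1},{"x": -0.12,"y": -0.2,"z": 0,"wx": 0,"wy": 0,"wz": 0,"hand": -1}]}}

```text
time: 10.4
tool_pos: [0.5735, 0.0158, 0.155]
tool_rot: [-0.0, 0.342, 0.94, -0.0]
contact_force: [1.7, 0.2, -1.1]
gripper_width: 0.452
grasp_force: 60.5
```

Request:
{"api": "send_rows", "payload": {"rows": [{"x": -0.125,"y": -0.21,"z": 0,"wx": 0,"wy": 0,"wz": 0,"hand": -1},{"x": -0.125,"y": -0.21,"z": 0,"wx": 0,"wy": 0,"wz": 0,"hand": -1},{"x": -0.125,"y": -0.21,"z": 0,"wx": 0,"wy": 0,"wz": 0,"hand": -1},{"x": -0.125,"y": -0.21,"z": 0,"wx": 0,"wy": 0,"wz": 0,"hand": -1},{"x": -0.125,"y": -0.21,"z": 0,"wx": 0,"wy": 0,"wz": 0,"hand": -1},{"x": -0.125,"y": -0.21,"z": 0,"wx": 0,"wy": 0,"wz": 0,"hand": -1},{"x": -0.125,"y": -0.21,"z": 0,"wx": 0,"wy": 0,"wz": 0,"hand": -1},{"x": -0.125,"y": -0.21,"z": 0,"wx": 0,"wy": 0,"wz": 0,"hand": -1},{"x": -0.125,"y": -0.2,"z": 0,"wx": 0,"wy": 0,"wz": 0,"hand": -1},{"x": -0.125,"y": -0.2,"z": 0,"wx": 0,"wy": 0,"wz": 0,"hand": -1}]}}

```text
time: 11.23
tool_pos: [0.5163, -0.3437, 0.1549]
tool_rot: [-0.0, 0.343, 0.939, 0.0]
contact_force: [0.4, -0.7, -1.3]
gripper_width: 0.455
grasp_force: 60.5
```

```bash
python3 - <<'E'
from h import *
goto(.514,-.381,.05)
E
```

```text
t 11.23 tcp [ 0.5163 -0.3437  0.1549] yaw 49.9 shift/15cm [-0.149 -0.2    0.699] tilt [-6.e-04  7.e-04 -1.e+00] F [ 0.4 -0.7 -1.3] w 0.45 j6 -1.58
```

Request:
{"api": "send_rows", "payload": {"rows": [{"x": -0.07,"y": -0.1,"z": 0,"wx": 0,"wy": 0,"wz": 0,"hand": -1},{"x": -0.07,"y": -0.1,"z": 0,"wx": 0,"wy": 0,"wz": 0,"hand": -1},{"x": 0,"y": 0,"z": 0.1,"wx": 0,"wy": 0,"wz": 0,"hand": -1},{"x": 0,"y": 0,"z": 0.2,"wx": 0,"wy": 0,"wz": 0,"hand": -1},{"x": 0,"y": 0,"z": 0.2,"wx": 0,"wy": 0,"wz": 0,"hand": -1},{"x": 0,"y": 0,"z": 0.1,"wx": 0,"wy": 0,"wz": 0,"hand": -1},{"x": 0,"y": 0,"z": 0.07,"wx": 0,"wy": 0,"wz": 0,"hand": -1},{"x": 0,"y": 0,"z": 0,"wx": 0,"wy": 0,"wz": 0,"hand": -1},{"x": 0,"y": 0,"z": 0,"wx": 0,"wy": 0,"wz": 0,"hand": -1},{"x": 0,"y": 0,"z": 0,"wx": 0,"wy": 0,"wz": 0,"hand": -1}]}}

```text
time: 12.07
tool_pos: [0.5153, -0.3794, 0.0565]
tool_rot: [0.001, 0.342, 0.94, -0.001]
contact_force: [0.8, -0.6, -0.5]
gripper_width: 0.453
grasp_force: 60.6
```

```bash
python3 - <<'E'
from h import *
goto(.514,-.381,.031)
a=grab_frame("wrist")[100:300,200:450]; b=grab_frame("side")[270:370,280:400];
a=cv2.resize(a,(500,400)); b=cv2.resize(b,(300,250))
c=np.zeros((400,800,3),np.uint8);c[:,:500]=a;c[:250,500:]=b;cv2.imwrite("pics/c6.png",c)
E
```

```text
t 12.07 tcp [ 0.5153 -0.3794  0.0565] yaw 50.0 shift/15cm [ 0.001 -0.014  0.17 ] tilt [ 0.0023 -0.0021 -1.    ] F [ 0.8 -0.6 -0.5] w 0.45 j6 -1.62
```

View pics/c6.png

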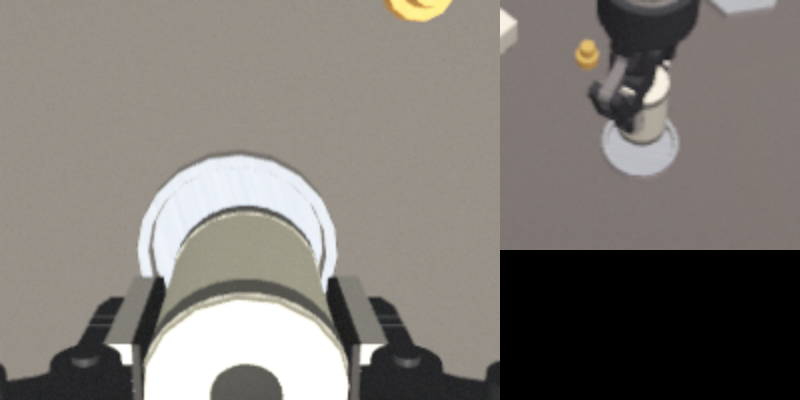

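Cartridge held upright over the small dish (rim x 139–336 in the crop, cartridge x≈247), about 2 mm off along tool y; correcting while lowering.

Request:
{"api": "send_rows", "payload": {"rows": [{"x": 0,"y": -0.014,"z": 0.06,"wx": 0,"wy": 0,"wz": 0,"hand": -1},{"x": 0,"y": 0,"z": 0.05,"wx": 0,"wy": 0,"wz": 0,"hand": -1},{"x": 0,"y": 0,"z": 0.02,"wx": 0,"wy": 0,"wz": 0,"hand": -1},{"x": 0,"y": 0,"z": 0.01,"wx": 0,"wy": 0,"wz": 0,"hand": -1},{"x": 0,"y": 0,"z": 0.01,"wx": 0,"wy": 0,"wz": 0,"hand": -1},{"x": 0,"y": 0,"z": 0.01,"wx": 0,"wy": 0,"wz": 0,"hand": -1},{"x": 0,"y": 0,"z": 0.01,"wx": 0,"wy": 0,"wz": 0,"hand": -1},{"x": 0,"y": 0,"z": 0,"wx": 0,"wy": 0,"wz": 0,"hand": -1},{"x": 0,"y": 0,"z": 0,"wx": 0,"wy": 0,"wz": 0,"hand": -1},{"x": 0,"y": 0,"z": 0,"wx": 0,"wy": 0,"wz": 0,"hand": -1}]}}

```text
time: 13.0
tool_pos: [0.5132, -0.3809, 0.0308]
tool_rot: [0.0, 0.342, 0.94, -0.0]
contact_force: [-4.0, 1.3, 6.0]
gripper_width: 0.455
grasp_force: 61.1
```

Floor contact; release, lift.

Request:
{"api": "send_rows", "payload": {"rows": [{"x": 0,"y": 0,"z": 0,"wx": 0,"wy": 0,"wz": 0,"hand": 0},{"x": 0,"y": 0,"z": 0,"wx": 0,"wy": 0,"wz": 0,"hand": 0.1},{"x": 0,"y": 0,"z": 0,"wx": 0,"wy": 0,"wz": 0,"hand": 0.3},{"x": 0,"y": 0,"z": 0,"wx": 0,"wy": 0,"wz": 0,"hand": 0.3},{"x": 0,"y": 0,"z": -0.08,"wx": 0,"wy": 0,"wz": 0,"hand": 0.3},{"x": 0,"y": 0,"z": -0.2,"wx": 0,"wy": 0,"wz": 0,"hand": 0.3},{"x": 0,"y": 0,"z": -0.2,"wx": 0,"wy": 0,"wz": 0,"hand": 0.5},{"x": 0,"y": 0,"z": -0.2,"wx": 0,"wy": 0,"wz": 0,"hand": 0.7},{"x": 0,"y": 0,"z": -0.2,"wx": 0,"wy": 0,"wz": 0,"hand": 0.7},{"x": 0,"y": 0,"z": 0,"wx": 0,"wy": 0,"wz": 0,"hand": 0.7}]}}

```text
time: 13.83
tool_pos: [0.516, -0.3834, 0.1706]
tool_rot: [0.006, 0.342, 0.94, -0.003]
contact_force: [0.8, -0.0, 1.5]
gripper_width: 0.85
grasp_force: 0.0
```

```bash
python3 - <<'E'
from h import *
# nut flats: fit the grey hexagon edges seen in w4-like view from measured corners
W=dict(np.load("w5.npz"))
# corners of the hexagon's top in w5 picture (26 mm)
C=[(103,173),(112,143),(133,139),(157,149),(168,177),(144,204)]
goto(.4755,.0835,.15,0)
E
```

```text
t 13.83 tcp [ 0.516  -0.3834  0.1706] yaw 50.0 shift/15cm [2.211 2.209 0.105] tilt [ 0.0103 -0.0096 -0.9999] F [ 0.8 -0.   1.5] w 0.85 j6 -1.63
wz total (units of pi/4, tool sense) 1.11
```

Request:
{"api": "send_rows", "payload": {"rows": [{"x": 0.1,"y": 0.1,"z": 0,"wx": 0,"wy": 0,"wz": 0,"hand": 0.7},{"x": 0.17,"y": 0.17,"z": 0,"wx": 0,"wy": 0,"wz": 0,"hand": 0.7},{"x": 0.17,"y": 0.17,"z": 0,"wx": 0,"wy": 0,"wz": 0,"hand": 0.7},{"x": 0.17,"y": 0.17,"z": 0,"wx": 0,"wy": 0,"wz": 0,"hand": 0.7},{"x": 0.17,"y": 0.17,"z": 0,"wx": 0,"wy": 0,"wz": 0,"hand": 0.7},{"x": 0.17,"y": 0.17,"z": 0,"wx": 0,"wy": 0,"wz": 0,"hand": 0.7},{"x": 0.17,"y": 0.17,"z": 0,"wx": 0,"wy": 0,"wz": 0,"hand": 0.7},{"x": 0.17,"y": 0.17,"z": 0,"wx": 0,"wy": 0,"wz": 0,"hand": 0.7},{"x": 0.17,"y": 0.17,"z": 0,"wx": 0,"wy": 0,"wz": 0,"hand": 0.7},{"x": 0.17,"y": 0.17,"z": 0,"wx": 0,"wy": 0,"wz": 0,"hand": 0.7}]}}

```text
time: 14.67
tool_pos: [0.4825, -0.0344, 0.1615]
tool_rot: [0.001, 0.343, 0.939, 0.0]
contact_force: [0.8, -0.1, -0.1]
gripper_width: 0.849
grasp_force: 0.0
```

Request:
{"api": "send_rows", "payload": {"rows": [{"x": 0.17,"y": 0.17,"z": 0,"wx": 0,"wy": 0,"wz": 0,"hand": 0.7},{"x": 0.17,"y": 0.17,"z": 0,"wx": 0,"wy": 0,"wz": 0,"hand": 0.7},{"x": 0.17,"y": 0.17,"z": 0,"wx": 0,"wy": 0,"wz": 0,"hand": 0.7},{"x": 0.07,"y": 0.07,"z": 0.1,"wx": 0,"wy": 0,"wz": 0,"hand": 0.7},{"x": 0,"y": 0,"z": 0,"wx": 0,"wy": 0,"wz": -0.11,"hand": 0.7},{"x": 0,"y": 0,"z": 0,"wx": 0,"wy": 0,"wz": -0.11,"hand": 0.7},{"x": 0,"y": 0,"z": 0,"wx": 0,"wy": 0,"wz": 0,"hand": 0.7},{"x": 0,"y": 0,"z": 0,"wx": 0,"wy": 0,"wz": 0,"hand": 0.7},{"x": 0,"y": 0,"z": 0,"wx": 0,"wy": 0,"wz": 0,"hand": 0.7},{"x": 0,"y": 0,"z": 0,"wx": 0,"wy": 0,"wz": 0,"hand": 0.7}]}}

```text
time: 15.5
tool_pos: [0.4725, 0.0863, 0.1462]
tool_rot: [0.0, 0.261, 0.965, 0.0]
contact_force: [-0.7, -0.0, -0.0]
gripper_width: 0.845
grasp_force: 0.0
```

```bash
python3 - <<'E'
from h import *
goto(.4755,.0835,.006,np.pi/3)
W=calibration("wrist");f=grab_frame("wrist");cv2.imwrite("pics/w7.png",f);np.savez("w7.npz",**W)
cv2.imwrite("pics/w7c.png",cv2.resize(f[100:300,190:450],None,fx=3,fy=3,interpolation=cv2.INTER_CUBIC))
E
```

```text
t 15.5 tcp [0.4725 0.0863 0.1462] yaw 59.7 shift/15cm [-0.026 -0.006  0.935] tilt [ 5.e-04  0.e+00 -1.e+00] F [-0.7 -0.  -0. ] w 0.85 j6 -1.02
wz total (units of pi/4, tool sense) -0.006
```

View pics/w7c.png

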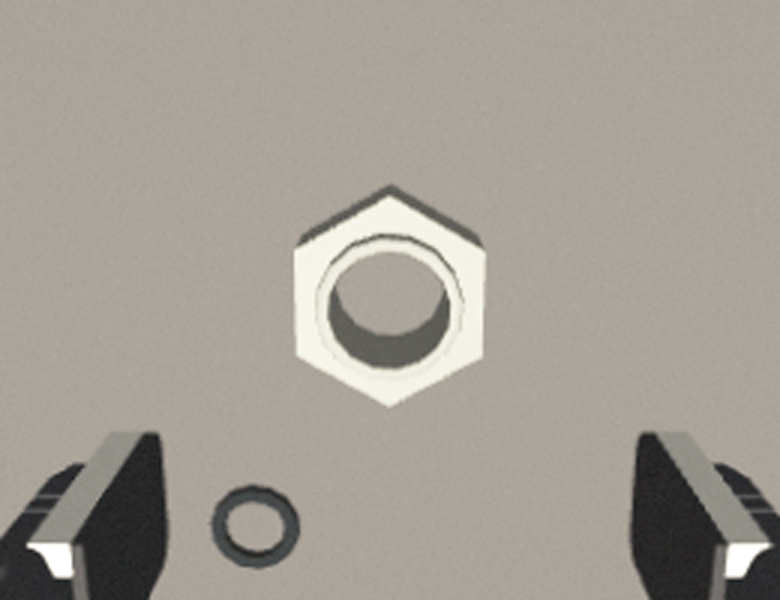

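Nut's flats are square to the fingers (vertical edges at x 295 and 485 of the crop, centre (390,301)); the O-ring is at (255,525).

```bash
python3 - <<'E'
from h import *
W=dict(np.load("w7.npz"))
X=onz(W,(320,200.3),.026);O=onz(W,(190+255/3,100+525/3),.002);print(X,O)
goto(X[0],X[1],.006,np.pi/3); goto(O[0],O[1],.006)
f=cv2.imread("pics/side0.png")
E
```

```text
[0.47466757 0.08306679 0.026     ] [0.52428279 0.00106718 0.002     ]
t 15.55 tcp [0.4725 0.0864 0.1462] yaw 59.8 shift/15cm [-0.023 -0.012  0.935] tilt [ 4.e-04  0.e+00 -1.e+00] F [ 0.4  1.  -0.4] w 0.85 j6 -1.02
wz total (units of pi/4, tool sense) -0.005
t 15.55 tcp [0.4725 0.0864 0.1462] yaw 59.8 shift/15cm [-0.585 -0.317  0.935] tilt [ 4.e-04  0.e+00 -1.e+00] F [ 0.4  1.  -0.4] w 0.85 j6 -1.02
```

Request:
{"api": "send_rows", "payload": {"rows": [{"x": -0.023,"y": -0.012,"z": 0.1,"wx": 0,"wy": 0,"wz": 0,"hand": 0.7},{"x": 0,"y": 0,"z": 0.17,"wx": 0,"wy": 0,"wz": 0,"hand": 0.7},{"x": 0,"y": 0,"z": 0.17,"wx": 0,"wy": 0,"wz": 0,"hand": 0.7},{"x": 0,"y": 0,"z": 0.17,"wx": 0,"wy": 0,"wz": 0,"hand": 0.7},{"x": 0,"y": 0,"z": 0.15,"wx": 0,"wy": 0,"wz": 0,"hand": 0.7},{"x": 0,"y": 0,"z": 0.1,"wx": 0,"wy": 0,"wz": 0,"hand": 0.7},{"x": 0,"y": 0,"z": 0.05,"wx": 0,"wy": 0,"wz": 0,"hand": 0.7},{"x": 0,"y": 0,"z": 0.02,"wx": 0,"wy": 0,"wz": 0,"hand": 0.7},{"x": 0,"y": 0,"z": 0,"wx": 0,"wy": 0,"wz": 0,"hand": 0.7},{"x": 0,"y": 0,"z": 0,"wx": 0,"wy": 0,"wz": 0,"hand": 0.5}]}}

```text
time: 16.38
tool_pos: [0.4754, 0.0833, 0.0075]
tool_rot: [0.001, 0.26, 0.966, 0.0]
contact_force: [0.8, -0.6, -0.5]
gripper_width: 0.756
grasp_force: 0.0
```

Request:
{"api": "send_rows", "payload": {"rows": [{"x": 0,"y": 0,"z": 0,"wx": 0,"wy": 0,"wz": 0,"hand": 0.4},{"x": 0,"y": 0,"z": 0,"wx": 0,"wy": 0,"wz": 0,"hand": 0.3},{"x": 0,"y": 0,"z": 0,"wx": 0,"wy": 0,"wz": 0,"hand": 0.2},{"x": 0,"y": 0,"z": 0,"wx": 0,"wy": 0,"wz": 0,"hand": -1},{"x": 0,"y": 0,"z": 0,"wx": 0,"wy": 0,"wz": 0,"hand": -1},{"x": 0,"y": 0,"z": 0,"wx": 0,"wy": 0,"wz": 0,"hand": -1},{"x": 0,"y": 0,"z": 0,"wx": 0,"wy": 0,"wz": 0,"hand": -1},{"x": 0,"y": 0,"z": 0,"wx": 0,"wy": 0,"wz": 0,"hand": -1},{"x": 0,"y": 0,"z": 0,"wx": 0,"wy": 0,"wz": 0,"hand": -1},{"x": 0,"y": 0,"z": 0,"wx": 0,"wy": 0,"wz": 0,"hand": -1}]}}

```text
time: 17.22
tool_pos: [0.4758, 0.0834, 0.0081]
tool_rot: [0.001, 0.26, 0.966, 0.0]
contact_force: [-0.7, -0.5, 6.6]
gripper_width: 0.617
grasp_force: 63.6
```

```bash
cat > dh.py <<'E'
# dish yaw from the initial side picture: hexagon corners read off crop si1 (scale 2.3)
from h import *
D=calibration("side");S=calibration("scene")
b=lambda u,v:((u+.5)/2.3-.5+215,(v+.5)/2.3-.5+90)
a=lambda u,v:((u+.5)/2.7-.5+150,(v+.5)/2.7-.5+110)
for c,g,L in((D,b,[(344,364),(378,361),(411,386),(399,421),(362,427),(328,399)]),(S,a,[(290,471),(347,459),(388,490),(374,540),(317,551),(275,516)])):
    P=np.array([onz(c,g(*p),.0085)[:2] for p in L]);m=P.mean(0);d=P-m
    an=np.degrees(np.arctan2(d[:,1],d[:,0]));print(m.round(4),np.hypot(*d.T).round(3),(an%60).round(1))
E
python3 dh.py; python3 -c "
from h import *
goto(.642,-.2285,.1,0)"
```

```text
[ 0.6426 -0.2297] [0.045 0.043 0.044 0.044 0.045 0.045] [52.4  3.8  0.9 55.   4.   0.6]
[ 0.6435 -0.229 ] [0.048 0.044 0.044 0.048 0.043 0.044] [ 1.9  1.8 59.3 59.2  3.2 57.8]
t 17.22 tcp [0.4758 0.0834 0.0081] yaw 59.9 shift/15cm [-2.004 -1.241 -0.609] tilt [ 0.0028 -0.     -1.    ] F [-0.7 -0.5  6.6] w 0.62 j6 -1.03
wz total (units of pi/4, tool sense) 1.33
```

Request:
{"api": "send_rows", "payload": {"rows": [{"x": 0,"y": 0,"z": -0.08,"wx": 0,"wy": 0,"wz": 0,"hand": -1},{"x": 0,"y": 0,"z": -0.2,"wx": 0,"wy": 0,"wz": 0,"hand": -1},{"x": 0,"y": 0,"z": -0.2,"wx": 0,"wy": 0,"wz": 0,"hand": -1},{"x": -0.1,"y": -0.06,"z": -0.15,"wx": 0,"wy": 0,"wz": 0,"hand": -1},{"x": -0.2,"y": -0.12,"z": 0,"wx": 0,"wy": 0,"wz": 0,"hand": -1},{"x": -0.2,"y": -0.12,"z": 0,"wx": 0,"wy": 0,"wz": 0,"hand": -1},{"x": -0.2,"y": -0.12,"z": 0,"wx": 0,"wy": 0,"wz": 0,"hand": -1},{"x": -0.2,"y": -0.12,"z": 0,"wx": 0,"wy": 0,"wz": 0,"hand": -1},{"x": -0.2,"y": -0.12,"z": 0,"wx": 0,"wy": 0,"wz": 0,"hand": -1},{"x": -0.2,"y": -0.12,"z": 0,"wx": 0,"wy": 0,"wz": 0,"hand": -1}]}}

```text
time: 18.05
tool_pos: [0.5846, -0.1173, 0.1007]
tool_rot: [-0.0, 0.26, 0.966, 0.0]
contact_force: [0.7, -0.2, 0.3]
gripper_width: 0.611
grasp_force: 63.0
```

Request:
{"api": "send_rows", "payload": {"rows": [{"x": -0.2,"y": -0.12,"z": 0,"wx": 0,"wy": 0,"wz": 0,"hand": -1},{"x": -0.2,"y": -0.12,"z": 0,"wx": 0,"wy": 0,"wz": 0,"hand": -1},{"x": -0.2,"y": -0.12,"z": 0,"wx": 0,"wy": 0,"wz": 0,"hand": -1},{"x": -0.1,"y": -0.1,"z": 0,"wx": 0,"wy": 0,"wz": 0,"hand": -1},{"x": 0,"y": 0,"z": 0.1,"wx": 0,"wy": 0,"wz": 0,"hand": -1},{"x": 0,"y": 0,"z": 0.15,"wx": 0,"wy": 0,"wz": 0,"hand": -1},{"x": 0,"y": 0,"z": 0.12,"wx": 0,"wy": 0,"wz": 0,"hand": -1},{"x": 0,"y": 0,"z": 0,"wx": 0,"wy": 0,"wz": 0,"hand": -1},{"x": 0,"y": 0,"z": 0,"wx": 0,"wy": 0,"wz": 0,"hand": -1},{"x": 0,"y": 0,"z": 0,"wx": 0,"wy": 0,"wz": 0,"hand": -1}]}}

```text
time: 18.88
tool_pos: [0.6407, -0.2278, 0.0461]
tool_rot: [0.0, 0.26, 0.966, -0.0]
contact_force: [-0.1, -1.2, -0.2]
gripper_width: 0.614
grasp_force: 63.0
```

```bash
python3 - <<'E'
from h import *
goto(.6428,-.229,.011,np.pi/3)
E
```

```text
t 18.88 tcp [ 0.6407 -0.2278  0.0461] yaw 59.9 shift/15cm [-0.016  0.     0.234] tilt [ 7.e-04 -2.e-04 -1.e+00] F [-0.1 -1.2 -0.2] w 0.61 j6 -1.5
wz total (units of pi/4, tool sense) -0.003
```

Request:
{"api": "send_rows", "payload": {"rows": [{"x": -0.016,"y": 0,"z": 0.06,"wx": 0,"wy": 0,"wz": 0,"hand": -1},{"x": 0,"y": 0,"z": 0.06,"wx": 0,"wy": 0,"wz": 0,"hand": -1},{"x": 0,"y": 0,"z": 0.05,"wx": 0,"wy": 0,"wz": 0,"hand": -1},{"x": 0,"y": 0,"z": 0.02,"wx": 0,"wy": 0,"wz": 0,"hand": -1},{"x": 0,"y": 0,"z": 0.01,"wx": 0,"wy": 0,"wz": 0,"hand": -1},{"x": 0,"y": 0,"z": 0.01,"wx": 0,"wy": 0,"wz": 0,"hand": -1},{"x": 0,"y": 0,"z": 0.01,"wx": 0,"wy": 0,"wz": 0,"hand": -1},{"x": 0,"y": 0,"z": 0.01,"wx": 0,"wy": 0,"wz": 0,"hand": -1},{"x": 0,"y": 0,"z": 0.005,"wx": 0,"wy": 0,"wz": 0,"hand": -1},{"x": 0,"y": 0,"z": 0,"wx": 0,"wy": 0,"wz": 0,"hand": -1}]}}

```text
time: 19.72
tool_pos: [0.6428, -0.2296, 0.0111]
tool_rot: [0.0, 0.26, 0.966, -0.0]
contact_force: [-2.1, 0.2, 2.7]
gripper_width: 0.612
grasp_force: 63.4
```

```bash
python3 - <<'E'
from h import *
goto(.6428,-.229,.011,np.pi/3)
a=grab_frame("wrist")[100:300,200:450]; b=grab_frame("side")[200:320,320:440];
c=np.zeros((400,800,3),np.uint8);c[:,:500]=cv2.resize(a,(500,400));c[:300,500:]=cv2.resize(b,(300,300));cv2.imwrite("pics/c8.png",c)
E
```

```text
t 19.72 tcp [ 0.6428 -0.2296  0.0111] yaw 59.8 shift/15cm [0.002 0.003 0.001] tilt [ 7.e-04 -4.e-04 -1.e+00] F [-2.1  0.2  2.7] w 0.61 j6 -1.5
wz total (units of pi/4, tool sense) -0.003
```

View pics/c8.png

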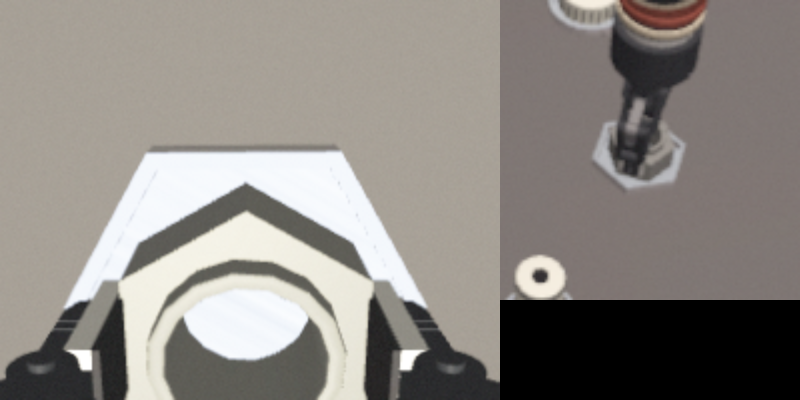

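Nut sits centred on the hexagonal dish's floor (nut apex at (246,184), dish edges 150–340 symmetric). Release.

Request:
{"api": "send_rows", "payload": {"rows": [{"x": 0,"y": 0,"z": 0,"wx": 0,"wy": 0,"wz": 0,"hand": 0.35},{"x": 0,"y": 0,"z": 0,"wx": 0,"wy": 0,"wz": 0,"hand": 0.5},{"x": 0,"y": 0,"z": 0,"wx": 0,"wy": 0,"wz": 0,"hand": 0.6},{"x": 0,"y": 0,"z": 0,"wx": 0,"wy": 0,"wz": 0,"hand": 0.6},{"x": 0,"y": 0,"z": -0.06,"wx": 0,"wy": 0,"wz": 0,"hand": 0.6},{"x": 0,"y": 0,"z": -0.15,"wx": 0,"wy": 0,"wz": 0,"hand": 0.6},{"x": 0,"y": 0,"z": -0.2,"wx": 0,"wy": 0,"wz": 0,"hand": 0.4},{"x": 0,"y": 0,"z": -0.2,"wx": 0,"wy": 0,"wz": 0,"hand": 0.4},{"x": 0,"y": 0,"z": -0.2,"wx": 0,"wy": 0,"wz": 0,"hand": 0.4},{"x": 0,"y": 0,"z": 0,"wx": 0,"wy": 0,"wz": 0,"hand": 0.4}]}}

```text
time: 20.65
tool_pos: [0.6466, -0.2313, 0.1413]
tool_rot: [0.007, 0.26, 0.966, -0.001]
contact_force: [0.6, -1.1, 2.3]
gripper_width: 0.701
grasp_force: 0.0
```

```bash
python3 - <<'E'
from h import *
A=np.array([.3603,-.2849]);B=np.array([.4037,-.2525]);m=(A+B)/2;d=B-A
print(m,np.hypot(*d),np.degrees(np.arctan2(d[1],d[0])))
y=np.arctan2(d[1],d[0])+np.pi/2
goto(*m,.15,y)
# side view: manifold dish segmented now that the arm is away
f=grab_frame("side");D=calibration("side");S=calibration("scene");g=grab_frame("scene")
np.savez("sd.npz",f=f,g=g)
for n,I,c,seed in(("side",f,D,(243,142)),("scene",g,S,(337,145))):
    I=cv2.GaussianBlur(I,(3,3),0).astype(int); m2=((I.min(2)>125)).astype(np.uint8)
    k,l,st,ce=cv2.connectedComponentsWithStats(m2)
    i=l[seed[1],seed[0]];print(n,I[seed[1],seed[0]],i,st[i],ce[i])
    if i:
        ct=max(cv2.findContours((l==i).astype(np.uint8),0,1)[0],key=len)
        w=np.array([onz(c,p[0],.008)[:2] for p in ct],np.float32)*1000
        print(cv2.minAreaRect(w.astype(np.float32)))
E
```

```text
[ 0.382  -0.2687] 0.05416013293927553 36.74295004077221
t 20.65 tcp [ 0.6466 -0.2313  0.1413] yaw 59.9 shift/15cm [ 1.399 -1.101 -0.079] tilt [ 0.0125 -0.006  -0.9999] F [ 0.6 -1.1  2.3] w 0.7 j6 -1.5
wz total (units of pi/4, tool sense) -1.486
side [191 187 186] 14 [223 128  39  28 570] [242.48245614 141.24736842]
((367.5503845214844, 286.089111328125), (123.03388214111328, 70.74343872070312), 50.536468505859375)
scene [160 161 149] 14 [319 140  37  12 320] [336.625    145.221875]
((372.1031494140625, 279.3813781738281), (109.01362609863281, 50.5421028137207), 50.12639617919922)
```

Request:
{"api": "send_rows", "payload": {"rows": [{"x": 0.175,"y": -0.138,"z": 0,"wx": 0,"wy": 0,"wz": 0,"hand": 0.4},{"x": 0.175,"y": -0.138,"z": 0,"wx": 0,"wy": 0,"wz": 0,"hand": 0.4},{"x": 0.175,"y": -0.138,"z": 0,"wx": 0,"wy": 0,"wz": 0,"hand": 0.4},{"x": 0.175,"y": -0.138,"z": 0,"wx": 0,"wy": 0,"wz": 0,"hand": 0.4},{"x": 0.175,"y": -0.138,"z": 0,"wx": 0,"wy": 0,"wz": 0,"hand": 0.4},{"x": 0.175,"y": -0.138,"z": 0,"wx": 0,"wy": 0,"wz": 0,"hand": 0.4},{"x": 0.175,"y": -0.138,"z": 0,"wx": 0,"wy": 0,"wz": 0,"hand": 0.4},{"x": 0.175,"y": -0.138,"z": 0,"wx": 0,"wy": 0,"wz": 0,"hand": 0.4},{"x": 0,"y": 0,"z": 0,"wx": 0,"wy": 0,"wz": 0.15,"hand": 0.4},{"x": 0,"y": 0,"z": 0,"wx": 0,"wy": 0,"wz": 0.15,"hand": 0.4}]}}

```text
time: 21.58
tool_pos: [0.3752, -0.2664, 0.1298]
tool_rot: [-0.001, 0.376, 0.927, 0.001]
contact_force: [0.0, 0.7, -0.4]
gripper_width: 0.704
grasp_force: 0.0
```

Request:
{"api": "send_rows", "payload": {"rows": [{"x": 0,"y": 0,"z": 0,"wx": 0,"wy": 0,"wz": 0.15,"hand": 0.4},{"x": 0,"y": 0,"z": 0,"wx": 0,"wy": 0,"wz": 0.15,"hand": 0.4},{"x": 0,"y": 0,"z": 0,"wx": 0,"wy": 0,"wz": 0.15,"hand": 0.4},{"x": 0,"y": 0,"z": 0,"wx": 0,"wy": 0,"wz": 0.15,"hand": 0.4},{"x": 0,"y": 0,"z": 0,"wx": 0,"wy": 0,"wz": 0.15,"hand": 0.4},{"x": 0,"y": 0,"z": 0,"wx": 0,"wy": 0,"wz": 0.15,"hand": 0.4},{"x": 0,"y": 0,"z": 0,"wx": 0,"wy": 0,"wz": 0.15,"hand": 0.4},{"x": 0,"y": 0,"z": 0,"wx": 0,"wy": 0,"wz": 0.15,"hand": 0.4},{"x": 0,"y": 0,"z": 0,"wx": 0,"wy": 0,"wz": 0.15,"hand": 0.4},{"x": 0,"y": 0,"z": 0,"wx": 0,"wy": 0,"wz": 0.15,"hand": 0.4}]}}

```text
time: 22.42
tool_pos: [0.3768, -0.2663, 0.13]
tool_rot: [-0.002, 0.827, 0.563, -0.0]
contact_force: [-0.1, 0.2, 0.3]
gripper_width: 0.7
grasp_force: 0.0
```

Request:
{"api": "send_rows", "payload": {"rows": [{"x": 0,"y": 0,"z": 0,"wx": 0,"wy": 0,"wz": 0.15,"hand": 0.4},{"x": 0,"y": 0,"z": 0,"wx": 0,"wy": 0,"wz": 0.15,"hand": 0.4},{"x": 0,"y": 0,"z": 0,"wx": 0,"wy": 0,"wz": 0.15,"hand": 0.4},{"x": 0,"y": 0,"z": 0,"wx": 0,"wy": 0,"wz": 0.15,"hand": 0.4},{"x": 0,"y": 0,"z": 0,"wx": 0,"wy": 0,"wz": 0.116,"hand": 0.4},{"x": 0,"y": 0,"z": 0,"wx": 0,"wy": 0,"wz": 0,"hand": 0.4},{"x": 0,"y": 0,"z": 0,"wx": 0,"wy": 0,"wz": 0,"hand": 0.4},{"x": 0,"y": 0,"z": 0,"wx": 0,"wy": 0,"wz": 0,"hand": 0.4},{"x": 0,"y": 0,"z": 0,"wx": 0,"wy": 0,"wz": 0,"hand": 0.4},{"x": 0,"y": 0,"z": 0,"wx": 0,"wy": 0,"wz": 0,"hand": 0.4}]}}

```text
time: 23.25
tool_pos: [0.3776, -0.267, 0.1315]
tool_rot: [-0.0, 0.949, 0.315, -0.0]
contact_force: [0.2, 0.8, -0.7]
gripper_width: 0.703
grasp_force: 0.0
```

```bash
python3 - <<'E'
from h import *
goto(.382,-.2687,.006,np.radians(126.7))
W=calibration("wrist");f=grab_frame("wrist");cv2.imwrite("pics/w9.png",f);np.savez("w9.npz",**W)
# dark port holes / white top: segment the bright block and fit a rectangle on the plane of its top
I=cv2.GaussianBlur(f,(3,3),0).astype(int)
for th in(200,215,230):
    m=(I.min(2)>th).astype(np.uint8);m[:, :] ;k,l,st,ce=cv2.connectedComponentsWithStats(m)
    for i in range(1,k):
        if st[i,4]>300: 
            ct=max(cv2.findContours((l==i).astype(np.uint8),0,1)[0],key=len)
            w=np.array([onz(W,p[0],.03)[:2] for p in ct],np.float32)*1000
            print(th,st[i],ce[i].round(1),cv2.minAreaRect(w))
E
```

```text
t 23.25 tcp [ 0.3776 -0.267   0.1315] yaw -53.3 shift/15cm [0.017 0.027 0.837] tilt [-3.e-04  3.e-04 -1.e+00] F [ 0.2  0.8 -0.7] w 0.7 j6 0.15
wz total (units of pi/4, tool sense) -0.0
200 [ 493  111   66   74 1244] [517.4 143.8] ((505.79046630859375, -365.85986328125), (58.11309814453125, 48.08584976196289), 26.916793823242188)
200 [ 550  128   53   59 2040] [575.3 156.8] ((528.0523681640625, -408.16357421875), (46.043460845947266, 45.58253860473633), 88.32342529296875)
200 [ 309  141   46  109 4366] [331.1 193.4] ((383.351318359375, -269.62884521484375), (88.8883056640625, 35.16515350341797), 36.74211502075195)
200 [445 350  38  36 871] [460.6 367.9] ((320.57611083984375, -472.1217956542969), (43.023067474365234, 31.497541427612305), 72.39454650878906)
215 [ 493  111   65   74 1124] [516.9 143.6] ((505.6479187011719, -365.5867919921875), (57.80348205566406, 47.01456069946289), 26.886640548706055)
215 [ 550  129   52   57 1975] [575.3 156.8] ((527.9159545898438, -408.38641357421875), (45.28831100463867, 45.41496658325195), 84.58881378173828)
215 [ 309  141   45   56 2212] [331.3 168
[... 411 characters left out ...]
  72 944] [515.9 143.3] ((505.68701171875, -365.5769348144531), (56.748470306396484, 45.88285446166992), 26.107078552246094)
230 [ 550  129   52   57 1891] [575.3 156.7] ((528.095947265625, -408.16876220703125), (44.72421646118164, 44.56538772583008), 88.3853530883789)
230 [ 310  142   44   54 1902] [331.4 168.9] ((401.8671875, -256.1374206542969), (41.82793426513672, 33.485694885253906), 36.021873474121094)
230 [ 310  201   43   48 1550] [331.3 223. ] ((364.74481201171875, -283.7851867675781), (40.7005500793457, 33.86888885498047), 37.453094482421875)
230 [445 351  37  35 794] [460.4 367.8] ((320.71441650390625, -471.7674560546875), (40.1911735534668, 30.347436904907227), 72.36552429199219)
```

Request:
{"api": "send_rows", "payload": {"rows": [{"x": 0.019,"y": 0.035,"z": 0.1,"wx": 0,"wy": 0,"wz": 0,"hand": 0.4},{"x": 0,"y": 0,"z": 0.15,"wx": 0,"wy": 0,"wz": 0,"hand": 0.4},{"x": 0,"y": 0,"z": 0.15,"wx": 0,"wy": 0,"wz": 0,"hand": 0.4},{"x": 0,"y": 0,"z": 0.15,"wx": 0,"wy": 0,"wz": 0,"hand": 0.4},{"x": 0,"y": 0,"z": 0.13,"wx": 0,"wy": 0,"wz": 0,"hand": 0.4},{"x": 0,"y": 0,"z": 0.08,"wx": 0,"wy": 0,"wz": 0,"hand": 0.4},{"x": 0,"y": 0,"z": 0.05,"wx": 0,"wy": 0,"wz": 0,"hand": 0.4},{"x": 0,"y": 0,"z": 0.025,"wx": 0,"wy": 0,"wz": 0,"hand": 0.4},{"x": 0,"y": 0,"z": 0,"wx": 0,"wy": 0,"wz": 0,"hand": 0.4},{"x": 0,"y": 0,"z": 0,"wx": 0,"wy": 0,"wz": 0,"hand": 0.1}]}}

```text
time: 24.13
tool_pos: [0.3836, -0.2701, 0.0072]
tool_rot: [0.001, 0.949, 0.314, 0.0]
contact_force: [-0.9, 0.4, 0.0]
gripper_width: 0.575
grasp_force: 0.0
```

Request:
{"api": "send_rows", "payload": {"rows": [{"x": 0,"y": 0,"z": 0,"wx": 0,"wy": 0,"wz": 0,"hand": 0},{"x": 0,"y": 0,"z": 0,"wx": 0,"wy": 0,"wz": 0,"hand": -0.1},{"x": 0,"y": 0,"z": 0,"wx": 0,"wy": 0,"wz": 0,"hand": -0.2},{"x": 0,"y": 0,"z": 0,"wx": 0,"wy": 0,"wz": 0,"hand": -1},{"x": 0,"y": 0,"z": 0,"wx": 0,"wy": 0,"wz": 0,"hand": -1},{"x": 0,"y": 0,"z": 0,"wx": 0,"wy": 0,"wz": 0,"hand": -1},{"x": 0,"y": 0,"z": 0,"wx": 0,"wy": 0,"wz": 0,"hand": -1},{"x": 0,"y": 0,"z": 0,"wx": 0,"wy": 0,"wz": 0,"hand": -1},{"x": 0,"y": 0,"z": 0,"wx": 0,"wy": 0,"wz": 0,"hand": -1},{"x": 0,"y": 0,"z": 0,"wx": 0,"wy": 0,"wz": 0,"hand": -1}]}}

```text
time: 24.97
tool_pos: [0.384, -0.2704, 0.0078]
tool_rot: [0.001, 0.949, 0.314, 0.0]
contact_force: [-0.5, 0.3, 5.3]
gripper_width: 0.413
grasp_force: 60.3
```

```bash
python3 - <<'E'
from h import *
goto(.47,0,.12); goto(.3675,.285,.12,np.radians(141))
E
```

```text
t 24.97 tcp [ 0.384  -0.2704  0.0078] yaw -53.4 shift/15cm [ 1.536 -1.103 -0.75 ] tilt [ 0.0015 -0.0015 -1.    ] F [-0.5  0.3  5.3] w 0.41 j6 0.16
t 24.97 tcp [ 0.384  -0.2704  0.0078] yaw -53.4 shift/15cm [ 2.122 -3.035 -0.754] tilt [ 0.0015 -0.0015 -1.    ] F [-0.5  0.3  5.3] w 0.41 j6 0.16
wz total (units of pi/4, tool sense) -0.319
```

Request:
{"api": "send_rows", "payload": {"rows": [{"x": 0,"y": 0,"z": -0.08,"wx": 0,"wy": 0,"wz": 0,"hand": -1},{"x": 0,"y": 0,"z": -0.2,"wx": 0,"wy": 0,"wz": 0,"hand": -1},{"x": 0,"y": 0,"z": -0.2,"wx": 0,"wy": 0,"wz": 0,"hand": -1},{"x": 0,"y": 0,"z": -0.2,"wx": 0,"wy": 0,"wz": 0,"hand": -1},{"x": 0.1,"y": -0.07,"z": -0.1,"wx": 0,"wy": 0,"wz": 0,"hand": -1},{"x": 0.18,"y": -0.13,"z": 0,"wx": 0,"wy": 0,"wz": 0,"hand": -1},{"x": 0.18,"y": -0.13,"z": 0,"wx": 0,"wy": 0,"wz": 0,"hand": -1},{"x": 0.18,"y": -0.13,"z": 0,"wx": 0,"wy": 0,"wz": 0,"hand": -1},{"x": 0.18,"y": -0.13,"z": 0,"wx": 0,"wy": 0,"wz": 0,"hand": -1},{"x": 0.18,"y": -0.13,"z": 0,"wx": 0,"wy": 0,"wz": 0,"hand": -1}]}}

```text
time: 25.8
tool_pos: [0.4388, -0.0918, 0.1231]
tool_rot: [-0.0, 0.949, 0.314, -0.0]
contact_force: [1.3, -0.1, -2.1]
gripper_width: 0.405
grasp_force: 60.1
```

Request:
{"api": "send_rows", "payload": {"rows": [{"x": 0.18,"y": -0.13,"z": 0,"wx": 0,"wy": 0,"wz": 0,"hand": -1},{"x": 0.18,"y": -0.13,"z": 0,"wx": 0,"wy": 0,"wz": 0,"hand": -1},{"x": 0.18,"y": -0.13,"z": 0,"wx": 0,"wy": 0,"wz": 0,"hand": -1},{"x": 0.07,"y": -0.2,"z": 0,"wx": 0,"wy": 0,"wz": 0,"hand": -1},{"x": 0.07,"y": -0.2,"z": 0,"wx": 0,"wy": 0,"wz": 0,"hand": -1},{"x": 0.07,"y": -0.2,"z": 0,"wx": 0,"wy": 0,"wz": 0,"hand": -1},{"x": 0.07,"y": -0.2,"z": 0,"wx": 0,"wy": 0,"wz": 0,"hand": -1},{"x": 0.07,"y": -0.2,"z": 0,"wx": 0,"wy": 0,"wz": 0,"hand": -1},{"x": 0.07,"y": -0.2,"z": 0,"wx": 0,"wy": 0,"wz": -0.1,"hand": -1},{"x": 0,"y": 0,"z": 0,"wx": 0,"wy": 0,"wz": 0,"hand": -1}]}}

```text
time: 26.63
tool_pos: [0.4101, 0.1876, 0.1228]
tool_rot: [-0.001, 0.935, 0.355, -0.0]
contact_force: [0.1, -0.4, -0.2]
gripper_width: 0.409
grasp_force: 60.3
```

```bash
cat > dm.py <<'E'
from h import *
goto(.3675,.285,.06,np.radians(141))
W=calibration("wrist");f=grab_frame("wrist");cv2.imwrite("pics/w10.png",f);np.savez("w10.npz",**W)
I=cv2.GaussianBlur(f,(3,3),0).astype(int)
m=((I[...,0]-I[...,2]>4)&(I.min(2)>140)).astype(np.uint8)
k,l,st,ce=cv2.connectedComponentsWithStats(m)
for i in range(1,k):
    if st[i,4]>400:
        ct=max(cv2.findContours((l==i).astype(np.uint8),0,1)[0],key=len)
        w=np.array([onz(W,p[0],.009)[:2] for p in ct],np.float32)*1000
        print(st[i],ce[i].round(1),cv2.minAreaRect(w))
E
python3 dm.py
```

```text
t 26.63 tcp [0.4101 0.1876 0.1228] yaw -48.4 shift/15cm [ 0.218 -0.673  0.42 ] tilt [-0.0017  0.0019 -1.    ] F [ 0.1 -0.4 -0.2] w 0.41 j6 1.11
wz total (units of pi/4, tool sense) -0.21
[ 151   83  102  148 9220] [204.4 154.7] ((367.7740783691406, 282.9311828613281), (114.15290832519531, 60.20431137084961), 50.47850036621094)
```

Request:
{"api": "send_rows", "payload": {"rows": [{"x": 0.053,"y": -0.165,"z": 0,"wx": 0,"wy": 0,"wz": 0,"hand": -1},{"x": 0.053,"y": -0.165,"z": 0,"wx": 0,"wy": 0,"wz": 0,"hand": -1},{"x": 0.053,"y": -0.165,"z": 0,"wx": 0,"wy": 0,"wz": 0,"hand": -1},{"x": 0.053,"y": -0.165,"z": 0,"wx": 0,"wy": 0,"wz": 0,"hand": -1},{"x": 0,"y": 0,"z": 0,"wx": 0,"wy": 0,"wz": -0.1,"hand": -1},{"x": 0,"y": 0,"z": 0,"wx": 0,"wy": 0,"wz": -0.1,"hand": -1},{"x": 0,"y": 0,"z": 0.2,"wx": 0,"wy": 0,"wz": 0,"hand": -1},{"x": 0,"y": 0,"z": 0.2,"wx": 0,"wy": 0,"wz": 0,"hand": -1},{"x": 0,"y": 0,"z": 0.1,"wx": 0,"wy": 0,"wz": 0,"hand": -1},{"x": 0,"y": 0,"z": 0,"wx": 0,"wy": 0,"wz": 0,"hand": -1}]}}

```text
time: 27.52
tool_pos: [0.3682, 0.2766, 0.0438]
tool_rot: [0.0, 0.906, 0.423, -0.005]
contact_force: [0.4, 0.8, -1.6]
gripper_width: 0.405
grasp_force: 60.5
```

```bash
python3 -c "
from h import *
goto(.368,.2832,.0108,np.radians(140.5))"
```

```text
t 27.52 tcp [0.3682 0.2766 0.0438] yaw -40.0 shift/15cm [ 0.035 -0.029  0.22 ] tilt [-0.008  -0.0047 -1.    ] F [ 0.4  0.8 -1.6] w 0.4 j6 1.18
wz total (units of pi/4, tool sense) -0.011
```

Request:
{"api": "send_rows", "payload": {"rows": [{"x": 0.015,"y": -0.015,"z": 0,"wx": 0,"wy": 0,"wz": 0,"hand": -1},{"x": 0,"y": 0,"z": 0,"wx": 0,"wy": 0,"wz": 0,"hand": -1},{"x": 0,"y": 0,"z": 0,"wx": 0,"wy": 0,"wz": 0,"hand": -1},{"x": 0,"y": 0,"z": 0,"wx": 0,"wy": 0,"wz": 0,"hand": -1},{"x": 0,"y": 0,"z": 0,"wx": 0,"wy": 0,"wz": 0,"hand": -1},{"x": 0,"y": 0,"z": 0,"wx": 0,"wy": 0,"wz": 0,"hand": -1},{"x": 0,"y": 0,"z": 0,"wx": 0,"wy": 0,"wz": 0,"hand": -1},{"x": 0,"y": 0,"z": 0,"wx": 0,"wy": 0,"wz": 0,"hand": -1},{"x": 0,"y": 0,"z": 0,"wx": 0,"wy": 0,"wz": 0,"hand": -1},{"x": 0,"y": 0,"z": 0,"wx": 0,"wy": 0,"wz": 0,"hand": -1}]}}

```text
time: 28.35
tool_pos: [0.3708, 0.2825, 0.0484]
tool_rot: [-0.0, 0.906, 0.424, -0.0]
contact_force: [0.0, -0.4, -0.5]
gripper_width: 0.409
grasp_force: 60.5
```

```bash
python3 -c "
from h import *
goto(.368,.2832,.0108,np.radians(140.5))"
```

```text
t 28.35 tcp [0.3708 0.2825 0.0484] yaw -39.9 shift/15cm [-0.008 -0.017  0.251] tilt [-1.e-04 -0.e+00 -1.e+00] F [ 0.  -0.4 -0.5] w 0.41 j6 1.19
wz total (units of pi/4, tool sense) -0.008
```

Request:
{"api": "send_rows", "payload": {"rows": [{"x": -0.008,"y": -0.016,"z": 0.06,"wx": 0,"wy": 0,"wz": -0.01,"hand": -1},{"x": 0,"y": 0,"z": 0.06,"wx": 0,"wy": 0,"wz": 0,"hand": -1},{"x": 0,"y": 0,"z": 0.06,"wx": 0,"wy": 0,"wz": 0,"hand": -1},{"x": 0,"y": 0,"z": 0.03,"wx": 0,"wy": 0,"wz": 0,"hand": -1},{"x": 0,"y": 0,"z": 0.01,"wx": 0,"wy": 0,"wz": 0,"hand": -1},{"x": 0,"y": 0,"z": 0.01,"wx": 0,"wy": 0,"wz": 0,"hand": -1},{"x": 0,"y": 0,"z": 0.01,"wx": 0,"wy": 0,"wz": 0,"hand": -1},{"x": 0,"y": 0,"z": 0.01,"wx": 0,"wy": 0,"wz": 0,"hand": -1},{"x": 0,"y": 0,"z": 0.005,"wx": 0,"wy": 0,"wz": 0,"hand": -1},{"x": 0,"y": 0,"z": 0,"wx": 0,"wy": 0,"wz": 0,"hand": -1}]}}

```text
time: 29.18
tool_pos: [0.3686, 0.2833, 0.0108]
tool_rot: [-0.0, 0.904, 0.427, 0.0]
contact_force: [-0.7, -2.2, 1.2]
gripper_width: 0.408
grasp_force: 60.8
```

```bash
python3 -c "
from h import *
goto(.368,.2832,.0108,np.radians(140.5))"
```

```text
t 29.18 tcp [0.3686 0.2833 0.0108] yaw -39.4 shift/15cm [-0.003 -0.003 -0.   ] tilt [ 5.e-04  2.e-04 -1.e+00] F [-0.7 -2.2  1.2] w 0.41 j6 1.18
wz total (units of pi/4, tool sense) 0.002
```

Request:
{"api": "send_rows", "payload": {"rows": [{"x": 0,"y": 0,"z": 0.006,"wx": 0,"wy": 0,"wz": 0,"hand": -1},{"x": 0,"y": 0,"z": 0,"wx": 0,"wy": 0,"wz": 0,"hand": -0.1},{"x": 0,"y": 0,"z": 0,"wx": 0,"wy": 0,"wz": 0,"hand": 0.1},{"x": 0,"y": 0,"z": 0,"wx": 0,"wy": 0,"wz": 0,"hand": 0.3},{"x": 0,"y": 0,"z": 0,"wx": 0,"wy": 0,"wz": 0,"hand": 0.3},{"x": 0,"y": 0,"z": -0.06,"wx": 0,"wy": 0,"wz": 0,"hand": 0.3},{"x": 0,"y": 0,"z": -0.15,"wx": 0,"wy": 0,"wz": 0,"hand": 0.3},{"x": 0,"y": 0,"z": -0.2,"wx": 0,"wy": 0,"wz": 0,"hand": 0.3},{"x": 0,"y": 0,"z": -0.2,"wx": 0,"wy": 0,"wz": 0,"hand": 0.3},{"x": 0,"y": 0,"z": -0.2,"wx": 0,"wy": 0,"wz": 0,"hand": 0.3}]}}

```text
time: 30.02
tool_pos: [0.3679, 0.283, 0.1325]
tool_rot: [-0.0, 0.904, 0.427, -0.0]
contact_force: [0.2, 0.1, -0.1]
gripper_width: 0.651
grasp_force: 0.0
```

```bash
python3 - <<'E'
from h import *
goto(.45,.1,.25)
a=grab_frame("wrist")[60:310,190:450];s=grab_frame("side")
c=np.zeros((600,800,3),np.uint8);c[:375,:390]=cv2.resize(a,(390,375));
c[:500,400:800]=cv2.resize(s[90:345,215:419],(400,500));cv2.imwrite("pics/fin.png",c)
E
```

```text
t 30.02 tcp [0.3679 0.283  0.1325] yaw -39.4 shift/15cm [-0.595  1.197 -0.783] tilt [-1.e-04 -0.e+00 -1.e+00] F [ 0.2  0.1 -0.1] w 0.65 j6 1.18
```

View pics/fin.png

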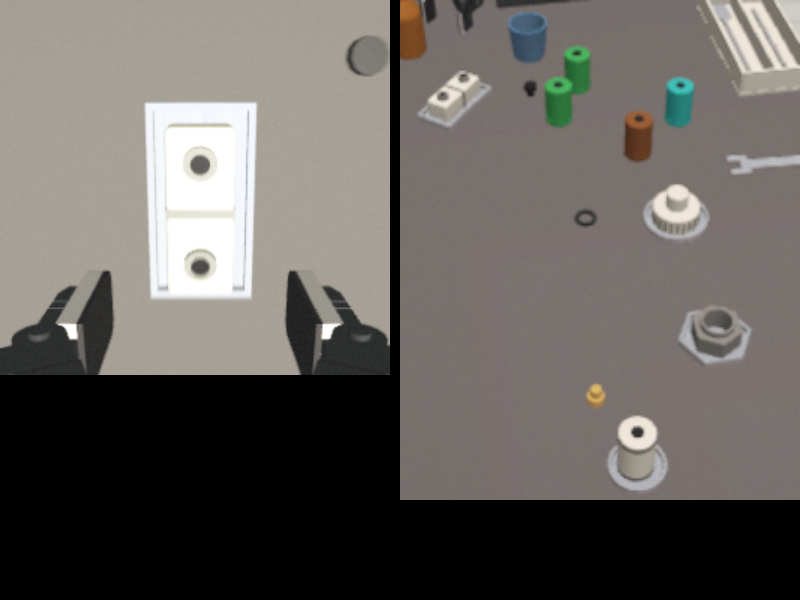

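All four parts sit upright in their dishes: manifold (left view, centre (200,208)), and in the side view cap (677,212), nut (717,335), cartridge (637,450). The cup is where it was and the gripper is clear.

```bash
python3 -c "
from plant import job_done
print(job_done())"
```

```text
the job is handed in; nothing more can be done
None
```

All four parts are in their matching dishes, upright and inside the rims as seen in the final pictures, with the cup untouched; I handed the job in at about 30 s, and no verdict was returned.

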